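# Level the marble trophy plinth with pry bar and shim

### The arm

A 6-joint arm with a two-finger parallel gripper is mounted at the origin on the work surface. World frame = base frame: x ahead of the robot, y to its left, z up, the work surface at z = 0. Lengths are in mm, angles in rad, forces in N, time in s.
With the tool pointing down it reaches from about 250 to 775 mm from the base axis. Payload 8.9 kg.
Tool frame: the origin (TCP) lies at the very end of the fingers, on their centre line; the grasp point (between the pads) lies 19 mm behind it; z points along the fingers, y is the line along which they close (so a half turn about z gives the same grasp; the last joint's range is limited). The gripper opens to 85 mm and grips with 20 to 120 N. Pads are 22 mm wide; open, the fingers measure 114 mm over their backs; the gripper's body (76 mm by 85 mm) begins 54 mm behind the grasp point. The pads swing forward as they close: fully open they stand 13 mm farther back than shut.
Start: joints at [1.159, 0.291, -0.153, 1.127, 0, 1.431], TCP at [141.444, 505.586, 231.305] pointing down, gripper open.
Joint ranges: [-2.52, 2.52], [-0.91, 1.74], [-1.3, 1.37], [-1.96, 2.02], [-1.52, 1.47], [-3.14, 3.14]. Speed limits (rad/s): [2.22, 2.22, 2.79, 3.14, 3.14, 3.14].

### API

Orientations are given as a unit quaternion [w, x, y, z].
In Python, from bench import * gives the robot as it stands.
- The arm moves only by the tool apply_moves, never from a script. Its argument "targets" is a list of rows, each a list of 3 entries, a list of its own where there are three numbers: the closure, from -1 (fully open) to 1 (shut), then the shift along the tool's x, y, z in m, then the turn, a rotation vector about the tool's x, y, z in degrees. In form: [[jaw, [tx, ty, tz], [ax, ay, az]], ...]. A call has 1 to 5 rows; each row is the pose to reach, as a shift and turn from the pose commanded when the call began, along the tool's axes at that moment; what a row does not reach only later rows make up. A row lasts 1/10 s, in which the tool goes at most 50 mm and 8.59 degrees, less where a joint would pass 70% of its speed; a pose out of reach is approached as far as the arm can. A call with a gripper value outside its range is refused whole. The fingers move at their own pace and stop on an object; "force" is the grip in N (left out, the last holds). Time passes only in rows, so rows that repeat a pose let the fingers close. It gives the time, the measured TCP pose, the force, the opening and the grip force at its end, in the units of the state.
- read_state(): the state, without advancing time (a new reading comes with each control period).
- snapshot(name): name is "scene" or "top" or "wrist"; returns the picture (420x560x3 uint8, red, green, blue); there is no depth.
- camera_model(name): a dict with "fov_y" (degrees; the focal length in pixels is half the picture's height over the tangent of half this angle, whatever the lens; pixels are square), "cx", "cy" (the principal point, pixels), "k1" (the pictures are not rectified: a ray, as slopes to the right and down, at radius r is drawn at 1 + k1 r^2 times it, then the intrinsics apply), "world_from_camera" (4x4, takes a point from camera to world coordinates). Camera axes: x right, y down, z forward; pixel columns grow to the right and rows downward; lengths in mm; the calibration is good to about 2 mm. A picture is of the moment at which its call begins: read the wrist's pose just before it. camera_model takes no time and is no camera call; for the wrist camera it gives the pose at the moment of the call.
- finish_job(): hands the job in; it is judged then, once.
The state is a dict: "time_s": time; "joints": joint angles; "joint_velocities": joint speeds; "effort": joint torques, N m; "position": TCP position; "tool_rot": TCP orientation; "force": force on the tool from outside, world axes, zero at the start; "moment": the same for the moment, N m; "finger_gap": finger opening in mm; "grasp_force": force on a finger pad.
Only numpy, scipy, OpenCV 4.12 (cv2) and the standard library are available. Lean on these libraries where they do the work, as an engineer would, in place of code of your own. Each camera call takes 0.05 s, during which the arm holds its last target. There are 200 camera calls.

### The job

The heavy marble plinth leans towards its front edge. Pick up the blue-handled pry bar, put its nose under the front edge and lever the plinth up over the fulcrum block, and park the bar's end under the red hold-down hook; slide the thick orange shim under the front edge, gently, until you feel it press firmly on the unseen stop underneath, then take the bar out from under the hook so that the plinth comes down level on the shim. Do not force the bar against the hook or shove the plinth, and disturb neither the cup on it nor the other things on the table.

Things in the scene. Friction and masses are not known exactly. Their poses are not given: they have to be found in the camera images.
- plinth: Heavy marble slab, 260 (x) x 240 (y) x 34 mm, 5 to 7 kg, loose. Front: its +y side. Origin: on the table under its centre, z vertical at the start. It leans forward 0.033 rad: underside 24 mm above the table at the rear edge (on a rubber foot, y -120 to -100), 16 mm at the front edge (a too low foot at y 40 to 60). Lifted in front, it tips about the rear foot. Level: front underside at 24 mm.
- plinth_front (a point): Middle of the front lower edge of the slab (plinth frame 0, 120, 16 mm): its height is 16 mm at the start, 24 mm when level; about 29 to 33 mm with the bar parked under the hook. Under the slab, from x 30 to 120 mm of the plinth, hangs a rubber stop for the shim's tongue, 30 to 40 mm behind the edge: where exactly differs each time and cannot be seen. The shim is home when it presses on it with 5 to 10 N; over 15 N is ramming.
- plinth_corner_a (a point): Front lower edge of the slab near its -x corner (plinth frame -125, 120, 16 mm).
- plinth_corner_b (a point): Front lower edge of the slab near its +x corner (plinth frame 125, 120, 16 mm).
- fulcrum: Dark wood block, 90 x 34 x 10 mm, screwed to the table 60 to 70 mm before the plinth's front edge, with a round steel ridge 90 mm long along its x: radius 10 mm, axis 10 mm and top 20 mm above the table. Origin: on the table under the ridge's middle; +y points away from the plinth.
- hook: Red hook screwed down about 285 mm beyond the fulcrum (+y). Post x -30 to -16 mm, 26 mm wide in y, 64 high; its flat lip reaches to x = +4 mm, underside 56 mm above the table, open to +x. Origin: on the table. A bar with its centre line at x -6 to 0 is held down by the lip; it passes down beside the lip at x of +14 mm or more. Base plate 5 mm high, x -48 to +2.
- bar: Pry bar, 0.5 kg. Shaft 16 wide x 12 mm high, y -52 to +300 mm; blue sleeve 22 wide x 16 high, y 115 to 250; flat nose 26 wide x 6 thick from y -50, bent up 0.28 rad, tip at y -98. Origin: shaft's underside (set on the ridge here, the nose is about 30 mm under the plinth); +y to the handle end. Centre of mass y +145. It lies on battens 24 mm high, under y 0 to 30 and 250 to 280.
- bar_grip (a point): Centre of the blue handle sleeve's section, at y +165 mm of the bar, 8 mm above its underside. To get under the plinth over the ridge, the bar goes in steep, handle high: rising about 0.46 rad as the nose passes the edge, easing to 0.3 rad with the nose 31 mm in; parked under the hook it rises about 0.08 rad.
- bar_end (a point): On top of the shaft at y +285 mm, the part that goes under the hook.
- shim: Thick orange shim, 90 g. Tongue 44 wide x 24 mm high, reaching 42 mm to its own -y; behind it a grip block 22 wide (x) x 60 long (y 0 to 60) x 44 mm high, whose front face is the shoulder. Origin: underside at the shoulder. Goes in with its y along the plinth's y, 100 mm or more beside the bar on the +x side.
- shim_shoulder (a point): On the shoulder at the height of the tongue's top, 24 mm above the shim's underside; when the shim is home it lies 2 to 13 mm in front of the plinth's front edge, depending on the unseen stop.
- thin_shim: Thin green shim of the same shape but with a tongue 12 mm high: too thin, leave it.
- cup: Brass cup, 125 mm high, 75 mm wide, 0.3 kg, standing loose on the plinth's rear half. Origin: centre of its base.
- mug: Blue mug, 70 mm high.
- tape: Yellow tape roll, 100 mm wide, 25 mm high.
Not all that is in view belongs to the job. Several things have the shape of the fulcrum; the one meant has the colours described above.

How it is judged (in metres and radians):
On the way, in this order (a step that is already met when the one before it is completed fails the run):
1. the plinth's front edge is levered up with the bar over the fulcrum (height (world z) of plinth_front above 0.0265 m and contact force between bar and fulcrum above 8 N and contact force between bar and plinth above 8 N), for 0.1 s.
2. the bar is parked under the hook and let go, holding the plinth up (height (world z) of plinth_front above 0.0265 m and x of bar_end in the frame of hook between -0.03 and 0.011 m and z of bar_end in the frame of hook below 0.06 m and y of bar_end in the frame of hook between -0.05 and 0.06 m and contact force between bar and hook above 1.5 N and contact force between the fingers and bar below 0.3 N), for 0.3 s.
3. the orange shim is pressed home against the stop under the held-up plinth (y of shim_shoulder in the frame of plinth between 0.117 and 0.138 m and x of shim_shoulder in the frame of plinth between -0.115 and 0.115 m and angle between the y axis of shim and the y axis of plinth, either way round below 0.15 rad and height (world z) of plinth_front above 0.0265 m and contact force between shim and plinth above 4 N), for 0.1 s.
At the end, for the whole second after the job is handed in: The plinth rests on the orange shim, both front corners 24 mm (within 2.5 mm) above the table; the shim is square to the edge within 0.15 rad, its shoulder at most 18 mm from the marble; the bar's end is not under the hook's lip (it may stay on the fulcrum); all at rest (y of shim_shoulder in the frame of plinth between 0.117 and 0.138 m and x of shim_shoulder in the frame of plinth between -0.115 and 0.115 m and angle between the y axis of shim and the y axis of plinth, either way round below 0.15 rad and height (world z) of plinth_corner_a between 0.0215 and 0.0265 m and height (world z) of plinth_corner_b between 0.0215 and 0.0265 m and contact force between shim and plinth above 5 N and not (x of bar_end in the frame of hook between -0.03 and 0.011 m and z of bar_end in the frame of hook below 0.06 m and y of bar_end in the frame of hook between -0.05 and 0.06 m) and linear speed of each of plinth, shim below 0.01 m/s and linear speed of bar below 0.02 m/s); the robot touches nothing.
It fails at once if the shim is rammed against the held-up plinth (more than 15 N) (height (world z) of plinth_front above 0.0265 m and contact force between shim and plinth above 15 N).
It fails at once if the bar is forced against the hook (more than 35 N) or the plinth (more than 90 N) (contact force between bar and hook above 35 N or contact force between bar and plinth above 90 N).
It fails at once if the plinth is shoved more than 20 mm (distance of plinth from where it was at the start of the episode above 0.02 m).
It fails at once if the cup is tipped or shifted (angle between cup's own z axis and vertical above 0.2 rad or distance of cup from where it was at the start of the episode above 0.03 m).
It fails at once if another thing on the table is moved more than 20 mm (distance of any of thin_shim, mug, tape from where it was at the start of the episode above 0.02 m).
It also fails if it takes over 69 s, if anything falls off the work surface, if the arm or the gripper's body presses on something with over 40 N, if the wrist force passes 120 N, or if a joint passes its speed limit or range.

## Working session

There is one attempt and no reset: what is moved stays moved. The work goes in short steps, Python scripts to look and compute and a tool call to move; the robot and the scene stay as the last step left them, time stands still between calls to the robot, and variables do not carry over. Pictures are saved under pics/ and viewed, at most 10 in all, crops included, and the job is handed in when it is done.

Besides the shell and the picture viewer there is one more tool, called as name(argument=value, ...) on one line, values as JSON. apply_moves: Moves the arm, as the interface text tells. Its arguments: {"type":"object","properties":{"targets":{"type":"array","items":{"type":"array"}},"force":{"type":"number"}},"required":["targets"]}

```bash
ls; mkdir -p pics
python3 - <<'E'
from bench import *
import cv2,json
print(read_state())
for n in ("scene","top"):
    im=snapshot(n); cv2.imwrite(f"pics/{n}0.png",im[:,:,::-1]); print(n,camera_model(n))
print(camera_model("wrist"))
E
```

```text
pics
{'time_s': 0.0, 'joints': array([ 1.15868586e+00,  2.91262425e-01, -1.54141841e-01,  1.12668480e+00,
       -2.00219608e-05,  1.43147715e+00]), 'joint_velocities': array([ 0.00065799, -0.00113126,  0.00070305, -0.0014774 , -0.00011357,
        0.00130951]), 'effort': array([-9.61959267e-04, -5.37142575e+01,  3.31366932e+01,  1.58547802e-02,
       -2.95952395e-04,  1.19709060e-05]), 'position': array([141.27989952, 505.17574604, 230.73578559]), 'tool_rot': array([-1.66331340e-04,  1.35973093e-01,  9.90712320e-01, -6.24681732e-04]), 'force': array([ 0.03807609, -0.50802182, -0.16877497]), 'moment': array([-0.01327499, -0.02272199, -0.02373775]), 'grasp_force': 0.0, 'finger_gap': 85.03395067725374}
scene {'fov_y': 55.60317333495575, 'cx': 280.07408623205083, 'cy': 209.00034896371093, 'k1': -0.0009997722718399803, 'world_from_camera': array([[ 5.81687727e-01,  6.68548228e-01, -4.63338596e-01,
         9.24252702e+02],
       [ 8.13405921e-01, -4.75852812e-01,  3.34566747e-01,
        -2.48154812e+02],
       [ 3.19303173e-03, -5.71495728e-01, -8.20598828e-01,
         8.04622153e+0
[... 331 characters left out ...]
2.69854207e-02, -1.23737579e-02,
         5.35838864e+01],
       [ 9.60507052e-03, -1.00417294e-01, -9.94899045e-01,
         1.53846231e+03],
       [ 0.00000000e+00,  0.00000000e+00,  0.00000000e+00,
         1.00000000e+00]])}
{'fov_y': 60.8627333301925, 'cx': 280.66908984480267, 'cy': 213.0982462648864, 'k1': -0.06989071905781163, 'world_from_camera': array([[ 2.69224333e-01,  9.29019582e-01,  2.53852071e-01,
         7.87693440e+01],
       [ 9.63076929e-01, -2.59418057e-01, -7.20076426e-02,
         5.23648439e+02],
       [-1.04269907e-03,  2.63865282e-01, -9.64558980e-01,
         3.73079714e+02],
       [ 0.00000000e+00,  0.00000000e+00,  0.00000000e+00,
         1.00000000e+00]])}
```

View pics/top0.png

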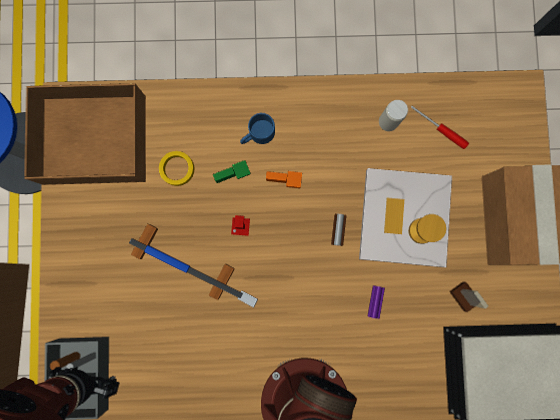

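View pics/scene0.png

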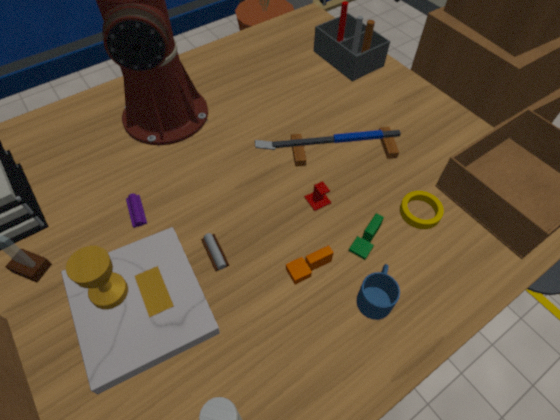

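Top view: the two things shaped like the fulcrum are the dark-wood block with the steel ridge at (338,229) and the purple one at (376,302). The first fits the described colours and lies before the plinth's front edge. The hook is at (241,226). The bar runs from its nose at (256,301) to its end at (131,241). The orange shim is at (285,179), the green one at (232,172), and the plinth at (406,217).

```bash
cat > h.py <<'E'
from bench import *
import cv2, numpy as np
from scipy.spatial.transform import Rotation as R
def K(m): 
    f=210/np.tan(np.radians(m["fov_y"]/2)); return np.array([[f,0,m["cx"]],[0,f,m["cy"]],[0,0,1]])
def ray(m,uv):
    uv=np.atleast_2d(np.float64(uv)); k=K(m)
    d=(uv-[m["cx"],m["cy"]])/k[0,0]; p=d.copy()
    for _ in range(20): p=d/(1+m["k1"]*(p**2).sum(1,keepdims=True))
    T=m["world_from_camera"]; return T[:3,3],np.c_[p,np.ones(len(p))]@T[:3,:3].T
def onz(m,uv,z):
    o,d=ray(m,uv); return o+d*((z-o[2])/d[:,2])[:,None]
def proj(m,X):
    T=m["world_from_camera"]; c=(np.atleast_2d(X)-T[:3,3])@T[:3,:3]; p=c[:,:2]/c[:,2:]
    return p*(1+m["k1"]*(p**2).sum(1,keepdims=True))*K(m)[0,0]+[m["cx"],m["cy"]]
def hsvmask(im,lo,hi):
    return cv2.inRange(cv2.cvtColor(im,cv2.COLOR_RGB2HSV),np.array(lo),np.array(hi))
def big(mask,n=1):
    c,_=cv2.findContours(mask,cv2.RETR_EXTERNAL,cv2.CHAIN_APPROX_NONE)
    return sorted(c,key=cv2.contourArea)[::-1][:n]
E
python3 - <<'E'
from h import *
im=cv2.imread("pics/top0.png")[:,:,::-1].copy(); m=camera_model("top")
def box(name,lo,hi,roi,z):
    M=hsvmask(im,lo,hi); x0,y0,x1,y1=roi; Z=np.zeros_like(M); Z[y0:y1,x0:x1]=M[y0:y1,x0:x1]
    c=big(Z)[0]; w=onz(m,c[:,0,:],z)[:,:2].astype(np.float32); r=cv2.minAreaRect(w)
    print(name,cv2.contourArea(c),"rect",np.round(r[0],1),np.round(r[1],1),round(r[2],1)); print(np.round(cv2.boxPoints(r),1).tolist())
box("plinth",(0,0,150),(180,45,255),(350,160,460,275),54)
box("fulcrum",(0,0,0),(180,90,255),(322,205,352,250),18)
box("shim",(5,180,120),(14,255,255),(255,165,310,195),35)
box("green",(50,100,40),(80,255,255),(205,150,255,190),20)
box("hook",(0,180,60),(4,255,255),(222,205,260,245),60)
box("sleeve",(105,150,60),(125,255,255),(130,235,200,285),40)
box("nose",(0,0,150),(180,60,255),(235,285,265,312),28)
box("cup",(15,150,100),(28,255,255),(405,205,455,250),150)
for n,uv,z in (("end",(131,241),36),("tip",(255,302),33)): print(n,onz(m,uv,z).round(1))
s=cv2.imread("pics/scene0.png"); t=im[:,:,::-1]
a=cv2.resize(t[150:310,215:400],None,fx=3,fy=3,interpolation=cv2.INTER_CUBIC)
cv2.imwrite("pics/crop1.png",a)
E
```

```text
plinth 7587.0 rect [ 512.5 -300.4] [240.1 258.6] 83.0
[[369.5, -403.79998779296875], [626.2000122070312, -435.29998779296875], [655.5, -197.0], [398.79998779296875, -165.5]]
fulcrum 184.0 rect [ 483.6 -112.8] [20.  90.5] 81.5
[[437.3999938964844, -116.0], [526.7999877929688, -129.39999389648438], [529.7999877929688, -109.5999984741211], [440.29998779296875, -96.19999694824219]]
shim 343.0 rect [634.5  41.9] [101.9  45.2] 83.2
[[606.0999755859375, -6.0], [650.9000244140625, -11.399999618530273], [662.9000244140625, 89.80000305175781], [618.0999755859375, 95.0999984741211]]
green 321.5 rect [655.9 192.9] [ 43.6 101. ] 20.6
[[617.7000122070312, 232.5], [653.2000122070312, 137.89999389648438], [694.0999755859375, 153.3000030517578], [658.5999755859375, 247.8000030517578]]
hook 267.0 rect [500.5 166.1] [47.6 52. ] 83.6
[[472.0, 145.39999389648438], [523.7000122070312, 139.60000610351562], [529.0, 186.89999389648438], [477.29998779296875, 192.6999969482422]]
sleeve 292.0 rect [414.  376.7] [133.9  19.8] 62.7
[[374.3999938964844, 321.70001220703125], [392.1000061035156, 312.6000061035156], [453.5, 431.6000061035156], [435.8999938964844, 440.70001220703125]]
nose 123.0 rect [294.7 153.6] [49.1 26.1] 62.1
[[271.70001220703125, 138.0], [294.79998779296875, 125.80000305175781], [317.70001220703125, 169.1999969482422], [294.70001220703125, 181.39999389648438]]
cup 766.0 rect [ 471.7 -331.4] [95.5 71.1] 88.4
[[434.8999938964844, -378.1000061035156], [505.8999938964844, -380.1000061035156], [508.5, -284.6000061035156], [437.5, -282.70001220703125]]
end [[465.7 476.6  36. ]]
tip [[285.3 130.8  33. ]]
```

View pics/crop1.png

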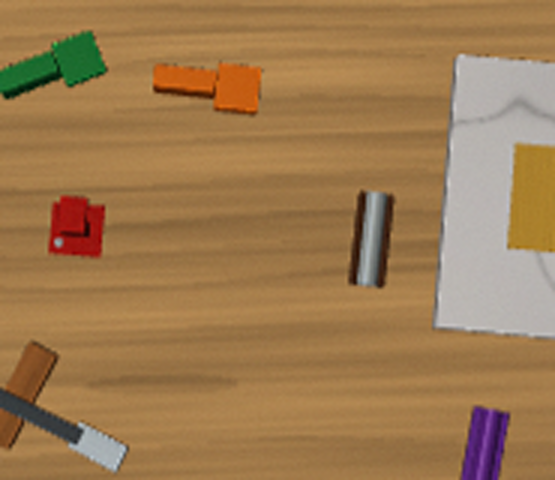

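The crop confirms the fulcrum: a dark wood block with a steel ridge at crop (372,238), against the purple one at (490,440). The shim's tongue already points towards the plinth. Next I'll write a planner and take one wrist view above the fulcrum and hook.

```bash
cat > plan.py <<'E'
import json,sys
from h import *
def down(psi,pitch=0):
    """tool y at world angle psi (deg), z down; pitch (rad): handle-high bar tilt"""
    p=np.radians(psi); y=np.array([np.cos(p),np.sin(p),0]); z=np.array([0,0,-1.]); x=np.cross(y,z)
    return R.from_matrix(np.c_[x,y,z])*R.from_rotvec([0,pitch,0])
def load():
    try: c=json.load(open("cmd.json")); return np.array(c["p"]),R.from_quat(c["q"])
    except FileNotFoundError:
        s=R.from_quat([0.136,0.9907,0,0]); return np.array([141.444,505.586,231.305]),s
def save(p,q): json.dump(dict(p=list(p),q=list(q.as_quat())),open("cmd.json","w"))
def plan(wps,mm=40,deg=8):
    """wps: list of (pos mm, Rotation, jaw[, mm per row]); prints calls, updates the commanded pose"""
    p,q=load(); rows=[]
    for w in wps:
        P,Q,j=w[:3]; m=w[3] if len(w)>3 else mm; P=np.array(P,float); dv=(q.inv()*Q).as_rotvec()
        n=max(1,int(np.ceil(max(np.linalg.norm(P-p)/m,np.degrees(np.linalg.norm(dv))/deg))))
        for i in range(1,n+1): rows.append((p+(P-p)*i/n,q*R.from_rotvec(dv*i/n),j))
        p,q=P,Q
    p,q=load()
    for i in range(0,len(rows),5):
        out=[]
        for P,Q,j in rows[i:i+5]:
            t=(np.round(q.inv().apply(P-p)/1000,4)+0.).tolist(); a=(np.round(np.degrees((q.inv()*Q).as_rotvec()),1)+0.).tolist()
            out.append([j,t,a])
        print(json.dumps(out))
        p,q=p+q.apply(np.array(t)*1000),q*R.from_rotvec(np.radians(a))
    save(p,q)
E
python3 - <<'E'
from plan import *
plan([((490,-10,300),down(173),-1)])
E
```

```text
[[-1, [-0.0297, -0.0252, -0.0043], [0.0, 0.0, -6.2]], [-1, [-0.0593, -0.0503, -0.0086], [0.0, 0.0, -12.3]], [-1, [-0.089, -0.0755, -0.0129], [0.0, 0.0, -18.5]], [-1, [-0.1186, -0.1006, -0.0172], [0.0, 0.0, -24.7]], [-1, [-0.1483, -0.1258, -0.0215], [0.0, 0.0, -30.8]]]
[[-1, [-0.0126, -0.0368, -0.0043], [0.0, 0.0, -6.2]], [-1, [-0.0252, -0.0736, -0.0086], [0.0, 0.0, -12.4]], [-1, [-0.0378, -0.1104, -0.0128], [0.0, 0.0, -18.5]], [-1, [-0.0504, -0.1472, -0.0171], [0.0, 0.0, -24.7]], [-1, [-0.063, -0.184, -0.0214], [0.0, 0.0, -30.8]]]
[[-1, [0.0081, -0.0381, -0.0043], [0.0, 0.0, -6.2]], [-1, [0.0161, -0.0761, -0.0086], [0.0, 0.0, -12.4]], [-1, [0.0241, -0.1142, -0.0129], [0.0, 0.0, -18.5]], [-1, [0.0321, -0.1522, -0.0172], [0.0, 0.0, -24.7]], [-1, [0.0402, -0.1903, -0.0215], [0.0, 0.0, -30.9]]]
[[-1, [0.0264, -0.0286, -0.0043], [0.0, 0.0, -6.1]]]
```

apply_moves(targets=[[-1, [-0.0297, -0.0252, -0.0043], [0.0, 0.0, -6.2]], [-1, [-0.0593, -0.0503, -0.0086], [0.0, 0.0, -12.3]], [-1, [-0.089, -0.0755, -0.0129], [0.0, 0.0, -18.5]], [-1, [-0.1186, -0.1006, -0.0172], [0.0, 0.0, -24.7]], [-1, [-0.1483, -0.1258, -0.0215], [0.0, 0.0, -30.8]]])

```text
time_s: 0.6
position: [250.8, 343.0, 252.8]
tool_rot: [-0.0, -0.134, 0.991, -0.0]
force: [0.9, 1.3, -0.6]
finger_gap: 85.3
grasp_force: 0.0
```

apply_moves(targets=[[-1, [-0.0126, -0.0368, -0.0043], [0.0, 0.0, -6.2]], [-1, [-0.0252, -0.0736, -0.0086], [0.0, 0.0, -12.4]], [-1, [-0.0378, -0.1104, -0.0128], [0.0, 0.0, -18.5]], [-1, [-0.0504, -0.1472, -0.0171], [0.0, 0.0, -24.7]], [-1, [-0.063, -0.184, -0.0214], [0.0, 0.0, -30.8]]])

```text
time_s: 1.1
position: [359.8, 181.9, 274.3]
tool_rot: [-0.0, -0.393, 0.92, 0.0]
force: [0.4, 0.5, -0.2]
finger_gap: 85.1
grasp_force: 0.0
```

apply_moves(targets=[[-1, [0.0081, -0.0381, -0.0043], [0.0, 0.0, -6.2]], [-1, [0.0161, -0.0761, -0.0086], [0.0, 0.0, -12.4]], [-1, [0.0241, -0.1142, -0.0129], [0.0, 0.0, -18.5]], [-1, [0.0321, -0.1522, -0.0172], [0.0, 0.0, -24.7]], [-1, [0.0402, -0.1903, -0.0215], [0.0, 0.0, -30.9]]])

```text
time_s: 1.6
position: [468.7, 20.6, 295.7]
tool_rot: [-0.0, -0.623, 0.782, 0.0]
force: [0.4, 1.0, 0.9]
finger_gap: 85.1
grasp_force: 0.0
```

apply_moves(targets=[[-1, [0.0264, -0.0286, -0.0043], [0.0, 0.0, -6.1]], [-1, [0.0264, -0.0286, -0.0043], [0.0, 0.0, -6.1]]])

```text
time_s: 1.8
position: [492.2, -13.4, 299.6]
tool_rot: [-0.0, -0.663, 0.749, -0.001]
force: [-0.3, 0.4, 0.4]
finger_gap: 85.5
grasp_force: 0.0
```

Run:
```python
from plan import *
s=read_state(); m=camera_model("wrist"); im=snapshot("wrist"); cv2.imwrite("pics/w1.png",im[:,:,::-1])
import pickle; pickle.dump(m,open("w1.pkl","wb"))
print(s["time_s"],s["position"],s["tool_rot"],s["joints"].round(2)); p,q=load(); print(p,q.as_quat())
print(m["world_from_camera"].round(3))
```

```text
1.8 [492.1989938  -13.43924688 299.63504932] [-1.38456284e-04 -6.62564682e-01  7.49004469e-01 -5.73884296e-04] [-0.18  0.2  -0.1   1.28 -0.   -1.62]
[490.02973154 -10.01299194 300.005     ] [-0.6624041   0.74914672  0.          0.        ]
[[-9.93000e-01  1.17000e-01  3.30000e-02  4.85564e+02]
 [ 1.22000e-01  9.58000e-01  2.60000e-01 -7.90900e+01]
 [-1.00000e-03  2.63000e-01 -9.65000e-01  4.41991e+02]
 [ 0.00000e+00  0.00000e+00  0.00000e+00  1.00000e+00]]
```

View pics/w1.png

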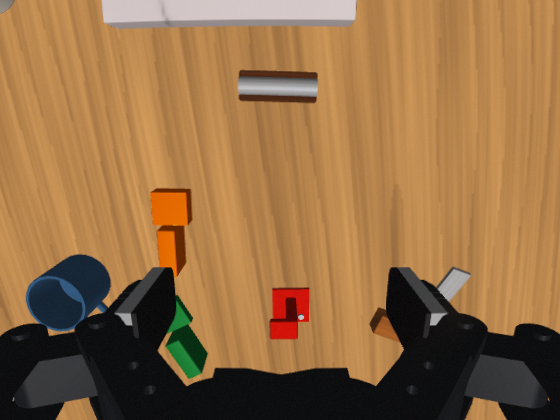

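Wrist view: plinth front edge along row ~22 (columns 105–355), ridge at (278,86), hook base at (290,305) with its lip at (284,329), and the orange shim at (170,230).

Run:
```python
from plan import *
import pickle
m=pickle.load(open("w1.pkl","rb")); im=cv2.imread("pics/w1.png")[:,:,::-1].copy()
hs=cv2.cvtColor(im,cv2.COLOR_RGB2HSV)
def rect(name,M,roi,z):
    x0,y0,x1,y1=roi; Z=np.zeros_like(M); Z[y0:y1,x0:x1]=M[y0:y1,x0:x1]; c=big(Z)[0]
    r=cv2.minAreaRect(onz(m,c[:,0,:],z)[:,:2].astype(np.float32)); print(name,np.round(r[0],1),np.round(r[1],1),round(r[2],1))
    print("   ",np.round(cv2.boxPoints(r),1).tolist(),"px",cv2.boundingRect(c)); return c
rect("ridge",cv2.inRange(hs,(0,0,60),(180,70,255)),(225,60,335,110),15)
red=cv2.inRange(hs,(0,150,60),(6,255,255))|cv2.inRange(hs,(174,150,60),(180,255,255))
c=rect("hook@5",red,(255,275,325,316),5); c=rect("hook lip@64",red,(255,321,325,345),60)
org=cv2.inRange(hs,(5,170,60),(16,255,255))
rect("shim tongue@24",org,(140,180,200,225),24); rect("shim block@44",org,(140,227,200,285),44)
# plinth front edge: last bright row per column
M=cv2.inRange(hs,(0,0,130),(180,60,255)); cols=np.arange(115,350,5); lo=[np.nonzero(M[:45,x])[0].max() for x in cols]
for z in (16,50):
    w=onz(m,np.c_[cols,lo],z); k=np.polyfit(w[:,0],w[:,1],1); print("front low z",z,"y at x=520:",np.polyval(k,520).round(1),"slope",k[0].round(4))
for uv in ((105,24),(355,20)): print(onz(m,uv,16).round(1))
# hook lip details
a=cv2.resize(im[200:350,140:340],None,fx=4,fy=4,interpolation=cv2.INTER_CUBIC); cv2.imwrite("pics/w1c.png",a[:,:,::-1])
```

```text
ridge [ 485.5 -112.9] [20.1 90.3] 81.3
    [[439.29998779296875, -116.0], [528.5999755859375, -129.6999969482422], [531.5999755859375, -109.9000015258789], [442.3999938964844, -96.19999694824219]] px (238, 76, 80, 21)
hook@5 [503.  164.8] [41.3 49.6] 83.0
    [[475.79998779296875, 147.3000030517578], [525.0999755859375, 141.3000030517578], [530.0999755859375, 182.3000030517578], [480.8999938964844, 188.39999389648438]] px (272, 288, 37, 28)
hook lip@64 [506.8 172.1] [24.1 46.4] 83.0
    [[482.29998779296875, 162.89999389648438], [528.2999877929688, 157.3000030517578], [531.2999877929688, 181.1999969482422], [485.20001220703125, 186.8000030517578]] px (270, 321, 39, 18)
shim tongue@24 [631.2   9. ] [45.2 50.6] 82.8
    [[603.2999877929688, -10.199999809265137], [653.5, -16.5], [659.0999755859375, 28.299999237060547], [608.9000244140625, 34.599998474121094]] px (150, 188, 43, 37)
shim block@44 [635.   60.3] [63.1 34. ] 82.1
    [[613.7999877929688, 31.399999618530273], [647.5, 26.700000762939453], [656.2000122070312, 89.19999694824219], [622.5, 93.9000015258789]] px (156, 227, 31, 50)
front low z 16 y at x=520: -182.8 slope -0.1255
front low z 50 y at x=520: -174.9 slope -0.1255
[[ 668.6 -205.6   16. ]]
[[ 392.3 -172.7   16. ]]
```

View pics/w1c.png

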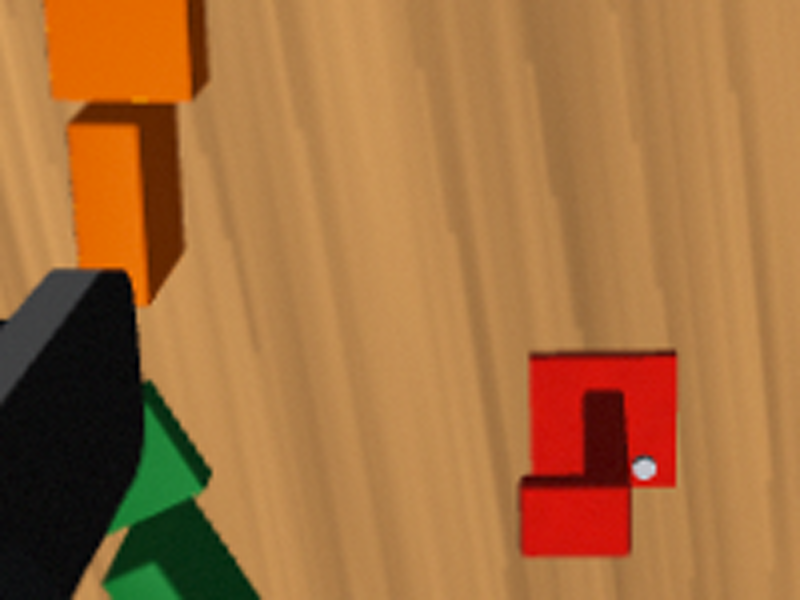

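```bash
cat >> plan.py <<'E'
U=np.array([np.sin(np.radians(7)),np.cos(np.radians(7)),0]); V=np.array([U[1],-U[0],0]); UP=np.array([0,0,1.])
aF,bR,aH,bE=495.6,-52.9,501.9,-117.0
aP,bP=499.6,bR-80
GY=170
def bar(phi,s,c=0,dl=0,lift=0,ap=aP):
    """TCP pose of the gripped bar: rise phi, ridge under bar y=s with clearance c, yaw dl (rad, end to +v)"""
    h=U*np.cos(dl)+V*np.sin(dl); sp,cp=np.sin(phi),np.cos(phi); t=h*cp+UP*sp; n=UP*cp-h*sp
    b=-(10+c)*sp-s*cp
    O=U*bR+V*(ap+(bR-bP)*np.tan(dl))+h*b+UP*(10+(10+c)*cp-s*sp+lift)
    return O+GY*t+(8-19)*n, down(173-np.degrees(dl),-phi), O
def ins(d,ht,c):
    """phi,s for the tip d inside the edge, its underside ht above the table"""
    from scipy.optimize import brentq
    D=bR-bE+d; k=23.5+c
    phi=brentq(lambda f:np.tan(f)*(D-k*np.sin(f))-(k*np.cos(f)-ht+10),0.01,0.8)
    return phi,(D-k*np.sin(phi))/np.cos(phi)-98
E
python3 - <<'E'
from plan import *
import pickle
m=pickle.load(open("w1.pkl","rb"))
c2=lambda x,y,z:onz(m,(140+x/4,200+y/4),z)[0]
for n,a in (("lip",[(520,480,64),(630,480,64),(520,555,64),(630,555,64)]),("block",[(103,122,44),(68,122,44),(138,122,44),(150,305,44)]),("tongue",[(51,100,24),(192,100,24)])):
    for q in a:
        w=c2(*q); print(n,w.round(1),"a,b",(w@V).round(1),(w@U).round(1))
for d in (-12,0,15,31): print(d,np.round(ins(d,3,2),3))
G=[408.2,365.6]; o=down(152.3)
plan([((*G,150),o,-1),((*G,13),o,-1,35)])
E
```

```text
lip [527.5 153.5  64. ] a,b 504.9 216.6
lip [494.7 157.5  64. ] a,b 471.8 216.6
lip [530.9 179.5  64. ] a,b 505.1 242.9
lip [497.5 183.6  64. ] a,b 471.5 242.9
block [636.3  33.   44. ] a,b 627.6 110.3
block [646.7  31.7  44. ] a,b 638.0 110.3
block [625.9  34.2  44. ] a,b 617.1 110.3
block [634.3  92.5  44. ] a,b 618.3 169.1
tongue [658.6  29.7  24. ] a,b 650.1 109.7
tongue [614.9  35.   24. ] a,b 606.0 109.6
-12 [  0.64  -52.031]
0 [  0.515 -38.775]
15 [  0.415 -22.797]
31 [ 0.344 -6.116]
[[-1, [-0.033, 0.0116, 0.0136], [0.0, 0.0, 1.9]], [-1, [-0.066, 0.0231, 0.0273], [0.0, 0.0, 3.8]], [-1, [-0.0989, 0.0347, 0.0409], [0.0, 0.0, 5.6]], [-1, [-0.1319, 0.0463, 0.0545], [0.0, 0.0, 7.5]], [-1, [-0.1649, 0.0578, 0.0682], [0.0, 0.0, 9.4]]]
[[-1, [-0.0306, 0.0168, 0.0136], [0.0, 0.0, 1.9]], [-1, [-0.0613, 0.0336, 0.0273], [0.0, 0.0, 3.8]], [-1, [-0.0919, 0.0504, 0.0409], [0.0, 0.0, 5.6]], [-1, [-0.1226, 0.0672, 0.0545], [0.0, 0.0, 7.5]], [-1, [-0.1532, 0.084, 0.0682], [0.0, 0.0, 9.4]]]
[[-1, [-0.0275, 0.0216, 0.0136], [0.0, 0.0, 1.9]], [-1, [-0.0275, 0.0216, 0.0479], [0.0, 0.0, 1.9]], [-1, [-0.0275, 0.0216, 0.0821], [0.0, 0.0, 1.9]], [-1, [-0.0275, 0.0216, 0.1164], [0.0, 0.0, 1.9]], [-1, [-0.0275, 0.0216, 0.1506], [0.0, 0.0, 1.9]]]
```

apply_moves(targets=[[-1, [-0.033, 0.0116, 0.0136], [0.0, 0.0, 1.9]], [-1, [-0.066, 0.0231, 0.0273], [0.0, 0.0, 3.8]], [-1, [-0.0989, 0.0347, 0.0409], [0.0, 0.0, 5.6]], [-1, [-0.1319, 0.0463, 0.0545], [0.0, 0.0, 7.5]], [-1, [-0.1649, 0.0578, 0.0682], [0.0, 0.0, 9.4]]])

```text
time_s: 2.35
position: [451.3, 162.7, 231.2]
tool_rot: [-0.0, -0.598, 0.801, 0.0]
force: [0.3, 0.1, -0.1]
finger_gap: 85.4
grasp_force: 0.0
```

apply_moves(targets=[[-1, [-0.0306, 0.0168, 0.0136], [0.0, 0.0, 1.9]], [-1, [-0.0613, 0.0336, 0.0273], [0.0, 0.0, 3.8]], [-1, [-0.0919, 0.0504, 0.0409], [0.0, 0.0, 5.6]], [-1, [-0.1226, 0.0672, 0.0545], [0.0, 0.0, 7.5]], [-1, [-0.1532, 0.084, 0.0682], [0.0, 0.0, 9.4]]])

```text
time_s: 2.85
position: [413.8, 333.2, 163.0]
tool_rot: [-0.0, -0.531, 0.848, 0.0]
force: [-0.4, -1.2, 0.9]
finger_gap: 85.0
grasp_force: 0.0
```

apply_moves(targets=[[-1, [-0.0275, 0.0216, 0.0136], [0.0, 0.0, 1.9]], [-1, [-0.0275, 0.0216, 0.0479], [0.0, 0.0, 1.9]], [-1, [-0.0275, 0.0216, 0.0821], [0.0, 0.0, 1.9]], [-1, [-0.0275, 0.0216, 0.1164], [0.0, 0.0, 1.9]], [-1, [-0.0275, 0.0216, 0.1506], [0.0, 0.0, 1.9]]])

```text
time_s: 3.35
position: [406.7, 366.0, 11.8]
tool_rot: [-0.0, -0.517, 0.856, 0.0]
force: [-0.4, 0.2, -0.6]
finger_gap: 85.6
grasp_force: 0.0
```

apply_moves(targets=[[-1, [0, 0, 0], [0, 0, 0]], [-1, [0, 0, 0], [0, 0, 0]]])

```text
time_s: 3.55
position: [407.2, 365.7, 13.4]
tool_rot: [-0.001, -0.517, 0.856, 0.0]
force: [0.0, -0.2, -0.1]
finger_gap: 85.0
grasp_force: 0.0
```

Run:
```python
from plan import *
p,q=load(); s=read_state(); print(p,q.as_quat(),s["tool_rot"])
m=camera_model("wrist"); im=snapshot("wrist"); cv2.imwrite("pics/w2.png",im[:,:,::-1])
M=hsvmask(im,(105,150,40),(125,255,255)); c=big(M)[0]
r=cv2.minAreaRect(onz(m,c[:,0,:],40)[:,:2].astype(np.float32)); print(np.round(r[0],1),np.round(r[1],1),round(r[2],1))
```

```text
[408.16767972 365.59252041  13.005     ] [-0.51703362  0.85596509  0.          0.        ] [-7.10031790e-04 -5.17132646e-01  8.55904973e-01  1.79747022e-05]
[403.2 354.7] [84.9 21. ] 62.2
```

apply_moves(targets=[[1, [0, 0, 0], [0, 0, 0]], [1, [0, 0, 0], [0, 0, 0]], [1, [0, 0, 0], [0, 0, 0]], [1, [0, 0, 0], [0, 0, 0]], [1, [0, 0, 0], [0, 0, 0]]], force=100)

```text
time_s: 4.1
position: [408.4, 365.8, 13.7]
tool_rot: [0.0, -0.517, 0.856, 0.0]
force: [-0.9, -0.2, 7.8]
finger_gap: 20.5
grasp_force: 98.3
```

```bash
sed -i 's/aP,bP=499.6/aP,bP=499.0/; s/aH,bE=495.6,-52.9,501.9/aH,bE=495.6,-52.9,501.4/' plan.py
python3 - <<'E'
from plan import *
p,q=load(); s=read_state(); print(s["finger_gap"],s["grasp_force"],s["position"])
f,ss=ins(-6,4,2); P,Q,O=bar(f,ss,2,.058,120); print(f,ss,P,O)
plan([((408.2,365.6,220),q,1,45),(P,Q,1,45)])
E
```

```text
20.52604732291175 98.30963730812073 [408.38094566 365.80691145  13.73397926]
0.5546954387051439 -45.45135586906167 [526.16971378  65.77935726 244.32493523] [499.23528523 -82.09150794 164.13925206]
[[1, [0.0, 0.0, -0.0414], [0.0, 0.0, 0.0]], [1, [0.0, 0.0, -0.0828], [0.0, 0.0, 0.0]], [1, [0.0, 0.0, -0.1242], [0.0, 0.0, 0.0]], [1, [0.0, 0.0, -0.1656], [0.0, 0.0, 0.0]], [1, [0.0, 0.0, -0.207], [0.0, 0.0, 0.0]]]
[[1, [0.0263, -0.0305, -0.003], [-0.6, -3.9, -2.1]], [1, [0.0526, -0.061, -0.0061], [-1.2, -7.9, -4.2]], [1, [0.0789, -0.0915, -0.0091], [-1.8, -11.8, -6.4]], [1, [0.1052, -0.122, -0.0122], [-2.4, -15.8, -8.5]], [1, [0.1315, -0.1525, -0.0152], [-3.0, -19.7, -10.6]]]
[[1, [0.0285, -0.0249, -0.0141], [-0.6, -4.0, -2.1]], [1, [0.0571, -0.0498, -0.0281], [-1.2, -7.9, -4.2]], [1, [0.0856, -0.0747, -0.0422], [-1.8, -11.8, -6.4]]]
```

apply_moves(targets=[[1, [0.0, 0.0, -0.0414], [0.0, 0.0, 0.0]], [1, [0.0, 0.0, -0.0828], [0.0, 0.0, 0.0]], [1, [0.0, 0.0, -0.1242], [0.0, 0.0, 0.0]], [1, [0.0, 0.0, -0.1656], [0.0, 0.0, 0.0]], [1, [0.0, 0.0, -0.207], [0.0, 0.0, 0.0]]])

```text
time_s: 4.6
position: [407.5, 365.1, 221.2]
tool_rot: [-0.001, -0.517, 0.856, 0.0]
force: [1.1, 1.2, -5.6]
finger_gap: 20.6
grasp_force: 99.7
```

apply_moves(targets=[[1, [0.0263, -0.0305, -0.003], [-0.6, -3.9, -2.1]], [1, [0.0526, -0.061, -0.0061], [-1.2, -7.9, -4.2]], [1, [0.0789, -0.0915, -0.0091], [-1.8, -11.8, -6.4]], [1, [0.1052, -0.122, -0.0122], [-2.4, -15.8, -8.5]], [1, [0.1315, -0.1525, -0.0152], [-3.0, -19.7, -10.6]]])

```text
time_s: 5.1
position: [481.6, 176.8, 235.3]
tool_rot: [0.134, -0.586, 0.791, 0.111]
force: [0.9, -0.6, -6.3]
finger_gap: 20.0
grasp_force: 99.8
```

apply_moves(targets=[[1, [0.0285, -0.0249, -0.0141], [-0.6, -4.0, -2.1]], [1, [0.0571, -0.0498, -0.0281], [-1.2, -7.9, -4.2]], [1, [0.0856, -0.0747, -0.0422], [-1.8, -11.8, -6.4]], [1, [0.0856, -0.0747, -0.0422], [-1.8, -11.8, -6.4]], [1, [0.0856, -0.0747, -0.0422], [-1.8, -11.8, -6.4]]])

```text
time_s: 5.6
position: [526.1, 64.2, 243.2]
tool_rot: [0.209, -0.615, 0.74, 0.175]
force: [-0.7, 0.4, -3.9]
finger_gap: 20.7
grasp_force: 99.9
```

```bash
cat > look.py <<'E'
import sys
from plan import *
s=read_state(); p,q=load(); A=R.from_quat(np.roll(s["tool_rot"],-1))
print("cmd",p.round(1),"meas",s["position"].round(1),"rot err deg",np.degrees((q.inv()*A).as_rotvec()).round(2),"F",s["force"].round(1),"M",s["moment"].round(2),s["time_s"],s["finger_gap"].round(1))
# bar in the gripper: tip/nose points from the measured pose
n=-A.apply([0,0,1]); t=-A.apply([1,0,0]); O=s["position"]-GY*t+11*n; x=A.apply([0,1,0])
pts=[O-98*t+19.5*n, O-98*t+19.5*n+13*x, O-98*t+19.5*n-13*x, O-50*t+9*n]
for c in ("wrist","scene"):
    m=camera_model(c); im=snapshot(c); 
    for u in proj(m,pts): cv2.circle(im,tuple(np.round(u).astype(int)),2,(255,0,255),-1)
    print(c,proj(m,pts).round(0).tolist()); cv2.imwrite(f"pics/{sys.argv[1]}_{c}.png",im[:,:,::-1])
E
python3 look.py l1; python3 -c "
import cv2,numpy as np
a=cv2.imread('pics/l1_wrist.png')[0:300,120:480]; b=cv2.imread('pics/l1_scene.png')[130:330,130:370]
cv2.imwrite('pics/l1.png',np.vstack([cv2.resize(a,(420,350)),cv2.resize(b,(420,350))])[:600] if 0 else np.hstack([cv2.resize(a,(400,333)),cv2.resize(b,(400,333))]))"
```

```text
Traceback (most recent call last):
  File "look.py", line 4, in <module>
    print("cmd",p.round(1),"meas",s["position"].round(1),"rot err deg",np.degrees((q.inv()*A).as_rotvec()).round(2),"F",s["force"].round(1),"M",s["moment"].round(2),s["time_s"],s["finger_gap"].round(1))
                                                                                                                                                                                 ^^^^^^^^^^^^^^^^^^^^^
AttributeError: 'float' object has no attribute 'round'
[ WARN:0@0.006] global loadsave.cpp:275 findDecoder imread_('pics/l1_wrist.png'): can't open/read file: check file path/integrity
Traceback (most recent call last):
TypeError: 'NoneType' object is not subscriptable
```

```bash
sed -i 's/s\["finger_gap"\].round(1)/s["finger_gap"]/' look.py; python3 look.py l1; python3 -c "
import cv2,numpy as np
a=cv2.imread('pics/l1_wrist.png')[0:300,120:480]; b=cv2.imread('pics/l1_scene.png')[130:330,130:370]
cv2.imwrite('pics/l1.png',np.hstack([cv2.resize(a,(400,333)),cv2.resize(b,(400,333))]))"
```

```text
cmd [526.2  65.8 244.3] meas [526.1  64.2 243.2] rot err deg [-0.03  0.04  0.26] F [-0.7  0.4 -3.9] M [-0.9   0.23  0.03] 5.6 20.661222698333663
wrist [[279.0, 483.0], [263.0, 491.0], [295.0, 487.0], [285.0, -303.0]]
scene [[178.0, 237.0], [176.0, 232.0], [180.0, 243.0], [199.0, 225.0]]
```

View pics/l1.png

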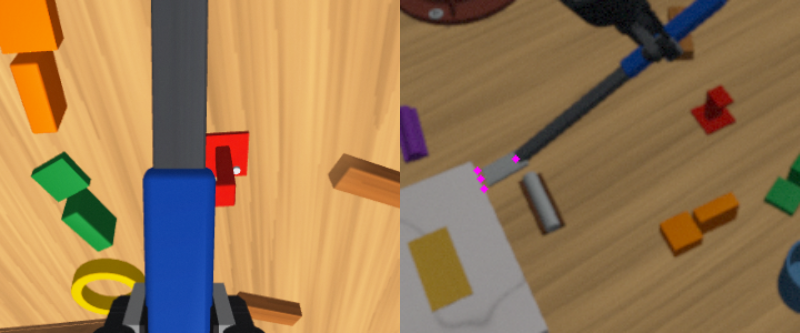

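The scene projection of the gripped bar falls on its real nose tip (crop (481,180)), so the grip model holds. Next I'll lower the bar and insert it.

Run:
```python
from plan import *
def I(d,ht=3,c=2,lift=0):
    f,s=ins(d,ht,c); P,Q,O=bar(f,s,c,.058,lift); return (P,Q,1)
w=[I(-6,4,2,80),I(-6,4,2,40),I(-6,4,2,15),I(-6,4,2,0)]+[I(-6,4,2,0)]
plan(w)
print()
plan([I(d) for d in (-3,0,4,8,12,16,20,24,28,31)])
```

```text
[[1, [0.0105, 0.0, 0.017], [0.0, 0.0, 0.0]], [1, [0.021, 0.0, 0.034], [0.0, 0.0, 0.0]], [1, [0.0421, 0.0001, 0.068], [0.0, 0.0, 0.0]], [1, [0.0552, 0.0001, 0.0893], [0.0, 0.0, 0.0]], [1, [0.0631, 0.0001, 0.1021], [0.0, 0.0, 0.0]]]
[[1, [0.0, 0.0, 0.0], [0.0, 0.0, 0.0]]]

[[1, [0.0034, 0.0, 0.0027], [0.0, 0.7, 0.0]], [1, [0.0068, 0.0, 0.0082], [0.0, 2.2, 0.0]], [1, [0.0114, 0.0, 0.0144], [0.0, 4.0, 0.0]], [1, [0.0161, 0.0, 0.0196], [0.0, 5.6, 0.0]], [1, [0.0209, 0.0, 0.024], [0.0, 7.0, 0.0]]]
[[1, [0.0042, 0.0, 0.0042], [0.0, 1.3, 0.0]], [1, [0.0085, 0.0, 0.0078], [0.0, 2.4, 0.0]], [1, [0.0128, 0.0, 0.011], [0.0, 3.4, 0.0]], [1, [0.0171, 0.0, 0.0137], [0.0, 4.4, 0.0]], [1, [0.0204, 0.0, 0.0154], [0.0, 5.0, 0.0]]]
```

apply_moves(targets=[[1, [0.0105, 0.0, 0.017], [0.0, 0.0, 0.0]], [1, [0.021, 0.0, 0.034], [0.0, 0.0, 0.0]], [1, [0.0421, 0.0001, 0.068], [0.0, 0.0, 0.0]], [1, [0.0552, 0.0001, 0.0893], [0.0, 0.0, 0.0]], [1, [0.0631, 0.0001, 0.1021], [0.0, 0.0, 0.0]]])

```text
time_s: 6.2
position: [524.4, 68.1, 122.7]
tool_rot: [0.209, -0.617, 0.738, 0.176]
force: [0.5, 0.2, -1.8]
finger_gap: 20.4
grasp_force: 100.2
```

apply_moves(targets=[[1, [0.0, 0.0, 0.0], [0.0, 0.0, 0.0]], [1, [0.0, 0.0, 0.0], [0.0, 0.0, 0.0]], [1, [0.0, 0.0, 0.0], [0.0, 0.0, 0.0]]])

```text
time_s: 6.5
position: [526.7, 66.5, 125.6]
tool_rot: [0.211, -0.617, 0.738, 0.174]
force: [0.7, -0.5, -4.1]
finger_gap: 20.1
grasp_force: 100.0
```

```bash
cp cmd.json c2.json
python3 - <<'E'
from plan import *
E
python3 look.py l2; python3 -c "
import cv2
b=cv2.imread('pics/l2_scene.png')[150:300,130:330]; cv2.imwrite('pics/l2.png',cv2.resize(b,(800,600),interpolation=cv2.INTER_CUBIC))"
```

```text
cmd [523.1  48.9  70.4] meas [526.7  66.5 125.6] rot err deg [  0.06 -12.    -0.1 ] F [ 0.7 -0.5 -4.1] M [-1.01  0.11 -0.03] 6.5 20.127448265983762
wrist [[279.0, 483.0], [263.0, 491.0], [295.0, 487.0], [285.0, -303.0]]
scene [[190.0, 265.0], [189.0, 260.0], [192.0, 270.0], [209.0, 254.0]]
```

View pics/l2.png

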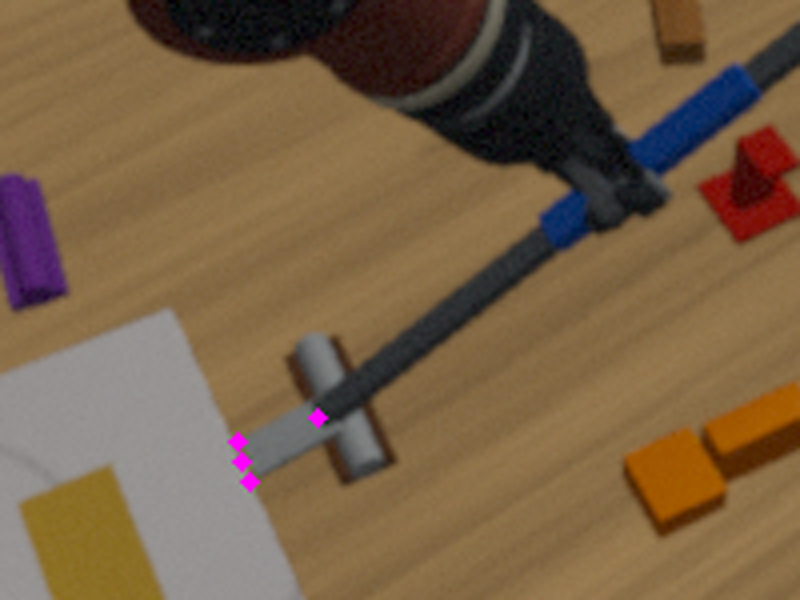

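The nose tip (l2, about (240,460)) is low in front of the plinth's edge with the shaft over the ridge (340,400). Next I'll insert it.

apply_moves(targets=[[1, [0.0034, 0.0, 0.0027], [0.0, 0.7, 0.0]], [1, [0.0068, 0.0, 0.0082], [0.0, 2.2, 0.0]], [1, [0.0114, 0.0, 0.0144], [0.0, 4.0, 0.0]], [1, [0.0161, 0.0, 0.0196], [0.0, 5.6, 0.0]], [1, [0.0209, 0.0, 0.024], [0.0, 7.0, 0.0]]])

```text
time_s: 7.1
position: [525.1, 61.0, 92.2]
tool_rot: [0.164, -0.626, 0.75, 0.136]
force: [-0.5, -0.5, -4.9]
finger_gap: 20.3
grasp_force: 99.9
```

apply_moves(targets=[[1, [0.0042, 0.0, 0.0042], [0.0, 1.3, 0.0]], [1, [0.0085, 0.0, 0.0078], [0.0, 2.4, 0.0]], [1, [0.0128, 0.0, 0.011], [0.0, 3.4, 0.0]], [1, [0.0171, 0.0, 0.0137], [0.0, 4.4, 0.0]], [1, [0.0204, 0.0, 0.0154], [0.0, 5.0, 0.0]]])

```text
time_s: 7.6
position: [523.1, 48.7, 70.0]
tool_rot: [0.131, -0.631, 0.756, 0.109]
force: [-0.0, -0.0, -4.7]
finger_gap: 20.3
grasp_force: 99.8
```

```bash
python3 look.py l3
python3 - <<'E'
from plan import *
# lever down about the ridge, tip kept 31 mm in
def L(f,c=0,dl=.058):
    s=(bR-bE+31-(23.5+c)*np.sin(f))/np.cos(f)-98; P,Q,O=bar(f,s,c,dl); return (P,Q,1,8)
f0,s0=ins(31,3,2)
plan([L(f,c) for f,c in ((.32,1),(.29,0),(.26,0),(.235,0),(.21,0))])
print(); plan([L(f) for f in (.185,.16,.14,.12,.10)]);
E
```

```text
cmd [523.1  48.9  70.4] meas [523.1  48.7  70. ] rot err deg [-0.01  0.06  0.  ] F [-0.  -0.  -4.7] M [-0.56  0.14 -0.04] 7.6 20.342702304389334
wrist [[279.0, 484.0], [263.0, 491.0], [295.0, 488.0], [285.0, -303.0]]
scene [[174.0, 272.0], [173.0, 267.0], [176.0, 276.0], [195.0, 262.0]]
[[1, [0.0002, 0.0001, 0.0053], [0.0, 1.4, 0.0]], [1, [0.0007, 0.0001, 0.0115], [0.0, 3.1, 0.0]], [1, [0.001, 0.0001, 0.0168], [0.0, 4.8, 0.0]], [1, [0.0014, 0.0001, 0.0212], [0.0, 6.3, 0.0]], [1, [0.0021, 0.0001, 0.0255], [0.0, 7.7, 0.0]]]

[[1, [0.0002, 0.0, 0.0044], [0.0, 1.4, 0.0]], [1, [0.0005, 0.0, 0.0088], [0.0, 2.9, 0.0]], [1, [0.001, 0.0, 0.0123], [0.0, 4.0, 0.0]], [1, [0.0015, 0.0, 0.0157], [0.0, 5.2, 0.0]], [1, [0.0021, 0.0, 0.0192], [0.0, 6.3, 0.0]]]
```

apply_moves(targets=[[1, [0.0002, 0.0001, 0.0053], [0.0, 1.4, 0.0]], [1, [0.0007, 0.0001, 0.0115], [0.0, 3.1, 0.0]], [1, [0.001, 0.0001, 0.0168], [0.0, 4.8, 0.0]], [1, [0.0014, 0.0001, 0.0212], [0.0, 6.3, 0.0]], [1, [0.0021, 0.0001, 0.0255], [0.0, 7.7, 0.0]]])

```text
time_s: 8.2
position: [524.5, 54.8, 46.1]
tool_rot: [0.079, -0.637, 0.764, 0.065]
force: [-5.3, -9.5, 11.7]
finger_gap: 20.4
grasp_force: 102.4
```

apply_moves(targets=[[1, [0.0002, 0.0, 0.0044], [0.0, 1.4, 0.0]], [1, [0.0005, 0.0, 0.0088], [0.0, 2.9, 0.0]], [1, [0.001, 0.0, 0.0123], [0.0, 4.0, 0.0]], [1, [0.0015, 0.0, 0.0157], [0.0, 5.2, 0.0]], [1, [0.0021, 0.0, 0.0192], [0.0, 6.3, 0.0]]])

```text
time_s: 8.7
position: [525.1, 56.5, 27.4]
tool_rot: [0.038, -0.64, 0.767, 0.03]
force: [-5.2, -9.2, 14.0]
finger_gap: 20.2
grasp_force: 102.5
```

```bash
python3 look.py l4
python3 - <<'E'
from plan import *
m=camera_model("wrist"); im=cv2.imread("pics/l4_wrist.png"); s=read_state()
A=R.from_quat(np.roll(s["tool_rot"],-1)); t=-A.apply([1,0,0]); n=-A.apply([0,0,1]); O=s["position"]-GY*t+11*n
e=O+285*t+12*n; print("rise",np.arcsin(t[2]).round(3),"O",O.round(1),"a",(O@V).round(1),"end hook x",(e@V-aH).round(1),"y",(e@U-229.8).round(1),"z",e[2].round(1))
E
```

```text
cmd [524.6  57.3  26.5] meas [525.1  56.5  27.4] rot err deg [0.1  0.23 0.03] F [-5.2 -9.2 14. ] M [-1.29  1.14 -0.12] 8.7 20.161625064000162
wrist [[279.0, 479.0], [263.0, 487.0], [294.0, 483.0], [285.0, -303.0]]
scene [[173.0, 267.0], [171.0, 262.0], [174.0, 272.0], [195.0, 259.0]]
rise 0.096 O [ 494.6 -111.    21.8] a 504.4 end hook x 19.2 y 2.4 z 61.0
```

Run:
```python
from plan import *
def L(f,c=0,dl=.058):
    s=(bR-bE+31-(23.5+c)*np.sin(f))/np.cos(f)-98; P,Q,O=bar(f,s,c,dl); return (P,Q,1,8)
plan([L(f) for f in (.085,.07,.055,.055)])
print(); plan([L(.055,0,d) for d in (.046,.034,.022,.010,0)]);
```

```text
[[1, [0.0003, 0.0, 0.0026], [0.0, 0.9, 0.0]], [1, [0.0006, 0.0, 0.0052], [0.0, 1.7, 0.0]], [1, [0.001, 0.0, 0.0078], [0.0, 2.6, 0.0]], [1, [0.001, 0.0, 0.0078], [0.0, 2.6, 0.0]]]

[[1, [0.0, 0.003, 0.0], [-0.1, 0.0, -0.7]], [1, [0.0001, 0.0061, 0.0], [-0.1, 0.0, -1.3]], [1, [0.0002, 0.0091, 0.0], [-0.2, 0.0, -2.0]], [1, [0.0004, 0.0122, 0.0], [-0.2, 0.0, -2.7]], [1, [0.0005, 0.0147, 0.0], [-0.2, 0.0, -3.3]]]
```

apply_moves(targets=[[1, [0.0003, 0.0, 0.0026], [0.0, 0.9, 0.0]], [1, [0.0006, 0.0, 0.0052], [0.0, 1.7, 0.0]], [1, [0.001, 0.0, 0.0078], [0.0, 2.6, 0.0]], [1, [0.001, 0.0, 0.0078], [0.0, 2.6, 0.0]]])

```text
time_s: 9.2
position: [525.1, 56.7, 19.5]
tool_rot: [0.021, -0.641, 0.767, 0.016]
force: [-4.7, -8.2, 13.6]
finger_gap: 20.2
grasp_force: 102.5
```

```bash
cat > barpose.py <<'E'
from plan import *
s=read_state(); A=R.from_quat(np.roll(s["tool_rot"],-1)); t=-A.apply([1,0,0]); n=-A.apply([0,0,1]); O=s["position"]-GY*t+11*n
e=O+285*t+12*n; print("t",s["time_s"],"F",s["force"].round(1),"rise",np.arcsin(t[2]).round(3),"Oz",O[2].round(1),"end hook x",(e@V-aH).round(1),"y",(e@U-229.8).round(1),"z",e[2].round(1))
E
python3 barpose.py
python3 - <<'E'
from plan import *
for c in ("wrist","scene"):
    im=snapshot(c); cv2.imwrite(f"pics/p_{c}.png",im[:,:,::-1])
a=cv2.imread("pics/p_wrist.png")[:420]; b=cv2.imread("pics/p_scene.png")[130:330,230:400]
cv2.imwrite("pics/p.png",np.hstack([cv2.resize(a,(440,330)),cv2.resize(b,(350,330),interpolation=cv2.INTER_CUBIC)]))
E
```

```text
t 9.2 F [-4.7 -8.2 13.6] rise 0.052 Oz 21.7 end hook x 19.4 y 3.9 z 48.4
```

View pics/p.png

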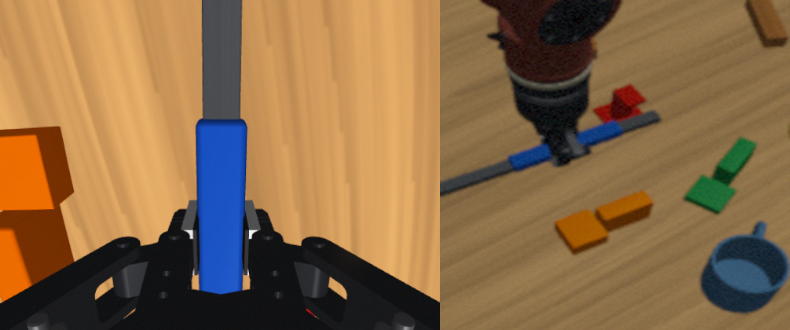

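The bar end (crop (650,118)) has come down beside the hook's lip (628,97) on the open side, so I'll swing it under.

apply_moves(targets=[[1, [0.0, 0.003, 0.0], [-0.1, 0.0, -0.7]], [1, [0.0001, 0.0061, 0.0], [-0.1, 0.0, -1.3]], [1, [0.0002, 0.0091, 0.0], [-0.2, 0.0, -2.0]], [1, [0.0004, 0.0122, 0.0], [-0.2, 0.0, -2.7]], [1, [0.0005, 0.0147, 0.0], [-0.2, 0.0, -3.3]]])

```text
time_s: 9.8
position: [513.8, 58.6, 20.5]
tool_rot: [0.022, -0.663, 0.748, 0.015]
force: [4.4, -7.5, 10.4]
finger_gap: 20.1
grasp_force: 102.0
```

```bash
python3 barpose.py
python3 - <<'E'
from plan import *
m=camera_model("scene"); im=snapshot("scene"); cv2.imwrite("pics/p2.png",cv2.resize(im[70:290,60:380,::-1],(800,550),interpolation=cv2.INTER_CUBIC))
E
```

```text
t 9.8 F [ 4.4 -7.5 10.4] rise 0.053 Oz 22.5 end hook x 1.1 y 4.6 z 49.6
```

View pics/p2.png

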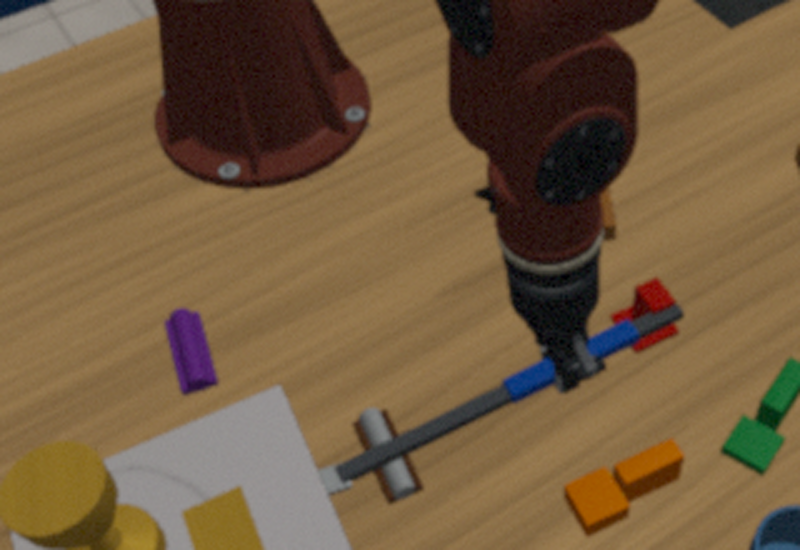

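apply_moves(targets=[[1, [0, 0.0015, 0], [0, 0, -0.1]], [1, [0, 0.003, 0], [0, 0, -0.2]], [1, [0, 0.0035, 0], [0, 0, -0.3]], [1, [0, 0.0035, 0], [0, 0, -0.3]]])

```text
time_s: 10.25
position: [511.5, 59.0, 20.8]
tool_rot: [0.023, -0.665, 0.747, 0.014]
force: [5.4, -6.9, 10.9]
finger_gap: 20.3
grasp_force: 102.1
```

apply_moves(targets=[[1, [0, 0, -0.001], [0, -0.3, 0]], [1, [0, 0, -0.002], [0, -0.6, 0]], [1, [0, 0, -0.0025], [0, -0.8, 0]], [1, [0, 0, -0.0025], [0, -0.8, 0]]])

```text
time_s: 10.65
position: [511.1, 59.1, 23.2]
tool_rot: [0.028, -0.665, 0.746, 0.019]
force: [5.5, -6.6, 10.0]
finger_gap: 20.1
grasp_force: 102.0
```

```bash
python3 barpose.py
```

```text
t 10.65 F [ 5.5 -6.6 10. ] rise 0.068 Oz 22.7 end hook x -2.2 y 4.3 z 53.9
```

apply_moves(targets=[[1, [0, 0, -0.0007], [0, -0.2, 0]], [1, [0, 0, -0.0007], [0, -0.2, 0]]])

```text
time_s: 10.85
position: [511.0, 59.1, 23.7]
tool_rot: [0.03, -0.665, 0.746, 0.02]
force: [6.4, -4.7, 7.9]
finger_gap: 20.6
grasp_force: 101.6
```

apply_moves(targets=[[1, [0, 0, -0.0007], [0, -0.2, 0]], [1, [0, 0, -0.0007], [0, -0.2, 0]]])

```text
time_s: 11.05
position: [511.1, 59.2, 23.8]
tool_rot: [0.031, -0.665, 0.746, 0.021]
force: [10.0, -4.4, -1.4]
finger_gap: 20.6
grasp_force: 100.4
```

apply_moves(targets=[[1, [0, 0, -0.0007], [0, -0.2, 0]], [1, [0, 0, -0.0007], [0, -0.2, 0]]])

```text
time_s: 11.25
position: [511.0, 59.2, 23.9]
tool_rot: [0.032, -0.665, 0.746, 0.023]
force: [12.2, -3.2, -11.5]
finger_gap: 20.0
grasp_force: 99.8
```

```bash
python3 barpose.py
```

```text
t 11.25 F [ 12.2  -3.2 -11.5] rise 0.078 Oz 21.5 end hook x -2.5 y 4.1 z 55.8
```

apply_moves(targets=[[1, [0, -0.0004, 0.0008], [0, 0.2, 0]], [1, [0, -0.0008, 0.0012], [0, 0.3, 0]], [1, [0, -0.0008, 0.0012], [0, 0.3, 0]]])

```text
time_s: 11.55
position: [511.2, 59.2, 23.7]
tool_rot: [0.03, -0.665, 0.746, 0.021]
force: [4.6, -6.0, 7.9]
finger_gap: 20.0
grasp_force: 102.6
```

```bash
python3 barpose.py
```

```text
t 11.55 F [ 4.6 -6.   7.9] rise 0.073 Oz 22.3 end hook x -2.2 y 4.2 z 54.9
```

apply_moves(targets=[[-1, [0, 0, 0], [0, 0, 0]], [-1, [0, 0, 0], [0, 0, 0]], [-1, [0, 0, 0], [0, 0, 0]], [-1, [0, 0, 0], [0, 0, 0]], [-1, [0, 0, 0], [0, 0, 0]]])

```text
time_s: 12.05
position: [507.1, 59.5, 21.8]
tool_rot: [0.028, -0.664, 0.747, 0.024]
force: [0.1, -0.1, 0.2]
finger_gap: 85.5
grasp_force: 0.0
```

Run:
```python
from plan import *
s=read_state(); p=s["position"]; q=R.from_quat(np.roll(s["tool_rot"],-1)); print(p,s["force"],s["finger_gap"],s["joints"].round(2))
# commanded pose: last measured when unloaded
save(p,q)
m=camera_model("scene"); im=snapshot("scene")
# shim grip centre: a 627.8, shoulder b 110 -> block middle b 140
G=V*627.8+U*138; o=down(173)
print("shim grip",G)
up=p+np.array([0,0,130])
plan([((*p[:2],170),o,-1,45),((*G[:2],130),o,-1,45),((*G[:2],60),o,-1)])
```

```text
[507.1011196   59.54191163  21.80763917] [ 0.0793114  -0.13937731  0.16575871] 85.50303545202365 [-0.07  0.48 -0.5   0.59  0.07 -1.53]
shim grip [639.93844339  60.46179514   0.        ]
[[-1, [-0.0027, 0.0, -0.0369], [0.0, 1.1, 0.1]], [-1, [-0.0055, 0.0, -0.0739], [0.0, 2.1, 0.2]], [-1, [-0.0082, 0.0, -0.1108], [0.0, 3.2, 0.2]], [-1, [-0.011, 0.0, -0.1478], [0.0, 4.2, 0.3]], [-1, [-0.0143, -0.033, -0.1375], [0.0, 4.2, 0.3]]]
[[-1, [-0.0043, -0.0329, 0.01], [0.0, 0.0, 0.0]], [-1, [-0.0085, -0.0659, 0.02], [0.0, 0.0, 0.0]], [-1, [-0.0128, -0.0988, 0.03], [0.0, 0.0, 0.0]], [-1, [-0.0127, -0.0988, 0.065], [0.0, 0.0, 0.0]], [-1, [-0.0127, -0.0988, 0.1], [0.0, 0.0, 0.0]]]
```

apply_moves(targets=[[-1, [-0.0027, 0.0, -0.0369], [0.0, 1.1, 0.1]], [-1, [-0.0055, 0.0, -0.0739], [0.0, 2.1, 0.2]], [-1, [-0.0082, 0.0, -0.1108], [0.0, 3.2, 0.2]], [-1, [-0.011, 0.0, -0.1478], [0.0, 4.2, 0.3]], [-1, [-0.0143, -0.033, -0.1375], [0.0, 4.2, 0.3]]])

```text
time_s: 12.6
position: [541.9, 60.2, 166.5]
tool_rot: [0.003, -0.663, 0.749, -0.003]
force: [1.3, -0.2, 0.1]
finger_gap: 85.6
grasp_force: 0.0
```

apply_moves(targets=[[-1, [-0.0043, -0.0329, 0.01], [0.0, 0.0, 0.0]], [-1, [-0.0085, -0.0659, 0.02], [0.0, 0.0, 0.0]], [-1, [-0.0128, -0.0988, 0.03], [0.0, 0.0, 0.0]], [-1, [-0.0127, -0.0988, 0.065], [0.0, 0.0, 0.0]], [-1, [-0.0127, -0.0988, 0.1], [0.0, 0.0, 0.0]]])

```text
time_s: 13.1
position: [641.5, 60.2, 59.3]
tool_rot: [0.001, -0.663, 0.749, -0.0]
force: [-0.6, 0.6, 0.1]
finger_gap: 85.5
grasp_force: 0.0
```

apply_moves(targets=[[-1, [0, 0, 0], [0, 0, 0]], [-1, [0, 0, 0], [0, 0, 0]]])

```text
time_s: 13.3
position: [639.7, 60.3, 60.4]
tool_rot: [-0.0, -0.663, 0.749, 0.001]
force: [0.7, -0.5, 0.3]
finger_gap: 85.5
grasp_force: 0.0
```

Run:
```python
from plan import *
s=read_state(); p,q=load(); print(p.round(1),s["position"].round(1),s["tool_rot"].round(4),s["time_s"])
m=camera_model("wrist"); w=snapshot("wrist"); sc=snapshot("scene"); ms=camera_model("scene")
hs=cv2.cvtColor(w,cv2.COLOR_RGB2HSV); M=cv2.inRange(hs,(5,170,150),(16,255,255))
c=big(M,2)
for k in c: print(cv2.contourArea(k),cv2.boundingRect(k))
# plinth lift check by scene: predicted front top corners for edge heights
a=np.hstack([cv2.resize(w[:,:,::-1],(400,300)),cv2.resize(sc[70:310,60:380,::-1],(400,300),interpolation=cv2.INTER_CUBIC)])
cv2.imwrite("pics/s1.png",a)
```

```text
[639.9  60.4  60. ] [639.7  60.3  60.4] [-1.000e-04 -6.627e-01  7.489e-01  5.000e-04] 13.3
7294.5 (238, 107, 91, 87)
4850.0 (258, 204, 48, 113)
```

View pics/s1.png

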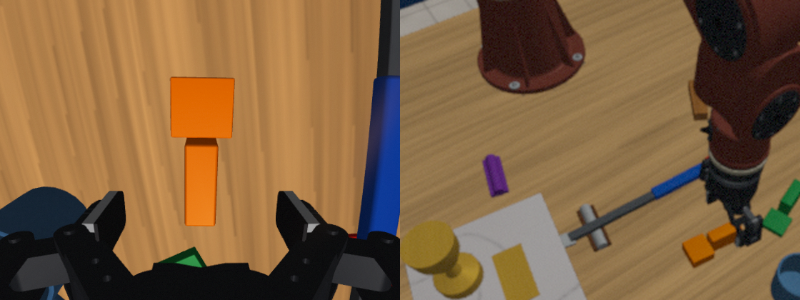

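The bar holds the plinth (scene view), and the shim lies centred and aligned between the fingers (wrist (202,150)). Next I'll grasp it a bit farther back.

Run:
```python
from plan import *
m=camera_model("wrist")
for uv,z in (((283,205),44),((238,193),24),((328,193),24),((239,108),24)): w=onz(m,uv,z)[0]; print((w@V).round(1),(w@U).round(1))
G=V*627.8+U*148; plan([((*G[:2],30),down(173),-1),((*G[:2],11),down(173),-1)])
```

```text
629.8 111.9
653.0 110.5
606.6 110.5
651.3 68.1
[[-1, [-0.01, 0.0, 0.03], [0.0, 0.0, 0.0]], [-1, [-0.01, 0.0, 0.049], [0.0, 0.0, 0.0]]]
```

apply_moves(targets=[[-1, [-0.01, 0.0, 0.03], [0.0, 0.0, 0.0]], [-1, [-0.01, 0.0, 0.049], [0.0, 0.0, 0.0]], [-1, [-0.01, 0.0, 0.049], [0.0, 0.0, 0.0]]])

```text
time_s: 13.7
position: [640.6, 70.4, 10.8]
tool_rot: [-0.0, -0.663, 0.749, 0.001]
force: [-1.2, -0.3, -0.6]
finger_gap: 85.4
grasp_force: 0.0
```

apply_moves(targets=[[1, [0, 0, 0], [0, 0, 0]], [1, [0, 0, 0], [0, 0, 0]], [1, [0, 0, 0], [0, 0, 0]], [1, [0, 0, 0], [0, 0, 0]], [1, [0, 0, 0], [0, 0, 0]]], force=60)

```text
time_s: 14.2
position: [642.1, 70.2, 12.2]
tool_rot: [0.001, -0.663, 0.749, -0.0]
force: [-1.2, 0.4, 8.1]
finger_gap: 21.4
grasp_force: 59.2
```

Run:
```python
from plan import *
s=read_state(); p,q=load(); print(p.round(1),s["position"].round(1),s["force"].round(1),s["finger_gap"],s["grasp_force"])
# shoulder is 37 mm ahead of the tool in b; go to shoulder b = bE+55
p0=p.copy(); a=604.0; T=V*a+U*(bE+55+37); o=down(173)
plan([((p[0],p[1],40),o,1),((*T[:2],40),o,1,45),((*T[:2],13.0),o,1,15)])
```

```text
[641.2  70.4  11. ] [642.1  70.2  12.2] [-1.2  0.4  8.1] 21.38678824671364 59.19641196727753
[[1, [0.0, 0.0, -0.029], [0.0, 0.0, 0.0]], [1, [0.0432, 0.006, -0.029], [0.0, 0.0, 0.0]], [1, [0.0865, 0.0119, -0.029], [0.0, 0.0, 0.0]], [1, [0.1297, 0.0179, -0.0291], [0.0, 0.0, 0.0]], [1, [0.173, 0.0239, -0.0291], [0.0, 0.0, 0.0]]]
[[1, [0.0, 0.0, 0.0135], [0.0, 0.0, 0.0]], [1, [0.0, 0.0, 0.027], [0.0, 0.0, 0.0]]]
```

apply_moves(targets=[[1, [0.0, 0.0, -0.029], [0.0, 0.0, 0.0]], [1, [0.0432, 0.006, -0.029], [0.0, 0.0, 0.0]], [1, [0.0865, 0.0119, -0.029], [0.0, 0.0, 0.0]], [1, [0.1297, 0.0179, -0.0291], [0.0, 0.0, 0.0]], [1, [0.173, 0.0239, -0.0291], [0.0, 0.0, 0.0]]])

```text
time_s: 14.7
position: [596.0, -100.0, 40.4]
tool_rot: [0.0, -0.663, 0.749, -0.0]
force: [-0.2, 0.2, -0.8]
finger_gap: 21.1
grasp_force: 58.6
```

apply_moves(targets=[[1, [0.0, 0.0, 0.0135], [0.0, 0.0, 0.0]], [1, [0.0, 0.0, 0.0266], [0.0, 0.0, 0.0]], [1, [0.0, 0.0, 0.0266], [0.0, 0.0, 0.0]]])

```text
time_s: 15.0
position: [596.1, -97.9, 12.2]
tool_rot: [0.0, -0.663, 0.749, 0.001]
force: [-0.3, -0.2, -1.0]
finger_gap: 21.0
grasp_force: 59.2
```

Run:
```python
from plan import *
s=read_state(); p=s["position"]; print(p.round(1),s["force"].round(1),s["tool_rot"].round(3),s["joints"].round(2))
m=camera_model("wrist"); w=snapshot("wrist"); sc=snapshot("scene")
hs=cv2.cvtColor(w,cv2.COLOR_RGB2HSV); M=cv2.inRange(hs,(5,170,150),(16,255,255)); k=big(M,2)
for c in k: print(cv2.boundingRect(c))
a=np.hstack([cv2.resize(w[:,:,::-1],(400,300)),cv2.resize(sc[200:320,60:220,::-1],(400,300),interpolation=cv2.INTER_CUBIC)])
cv2.imwrite("pics/s2.png",a)
print("tool a,b",p@V,p@U)
```

```text
[596.1 -97.9  12.2] [-0.3 -0.2 -1. ] [ 0.    -0.663  0.749  0.001] [-0.28  0.64 -0.22  0.71  0.   -1.73]
(219, 75, 127, 119)
(248, 208, 68, 156)
tool a,b 603.6307588818383 -24.56831826458144
```

View pics/s2.png

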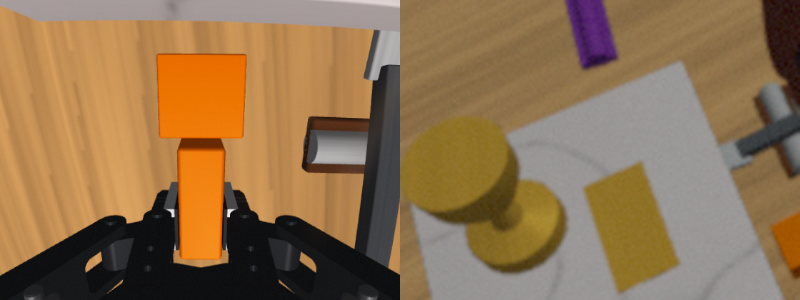

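The shim is square to the edge (tongue at wrist crop (200,95), edge at row 25), tip ~14 mm before it. I'll advance 36 mm freely, then feel for the stop.

apply_moves(targets=[[1, [0.008, 0, -0.0008], [0, 0, 0]], [1, [0.018, 0, -0.0008], [0, 0, 0]], [1, [0.027, 0, -0.0008], [0, 0, 0]], [1, [0.033, 0, -0.0008], [0, 0, 0]], [1, [0.036, 0, -0.0008], [0, 0, 0]]])

```text
time_s: 15.6
position: [592.2, -135.3, 14.4]
tool_rot: [0.0, -0.662, 0.749, -0.0]
force: [-0.2, -0.2, -1.1]
finger_gap: 21.4
grasp_force: 59.2
```

apply_moves(targets=[[1, [0.001, 0, 0], [0, 0, 0]], [1, [0.002, 0, 0], [0, 0, 0]], [1, [0.003, 0, 0], [0, 0, 0]]])

```text
time_s: 15.9
position: [591.9, -137.1, 14.4]
tool_rot: [0.0, -0.663, 0.749, 0.0]
force: [0.2, -0.2, -1.7]
finger_gap: 21.4
grasp_force: 59.2
```

apply_moves(targets=[[1, [0.001, 0, 0], [0, 0, 0]], [1, [0.002, 0, 0], [0, 0, 0]], [1, [0.002, 0, 0], [0, 0, 0]]])

```text
time_s: 16.2
position: [591.7, -139.3, 14.3]
tool_rot: [0.0, -0.663, 0.749, 0.0]
force: [0.2, -0.1, -1.0]
finger_gap: 21.5
grasp_force: 59.2
```

apply_moves(targets=[[1, [0.0005, 0, 0], [0, 0, 0]], [1, [0.001, 0, 0], [0, 0, 0]]])

```text
time_s: 16.4
position: [591.5, -140.2, 14.3]
tool_rot: [0.0, -0.663, 0.749, 0.0]
force: [-0.3, -0.1, -0.5]
finger_gap: 21.0
grasp_force: 59.2
```

apply_moves(targets=[[1, [0.0005, 0, 0], [0, 0, 0]], [1, [0.001, 0, 0], [0, 0, 0]]])

```text
time_s: 16.6
position: [591.4, -141.3, 14.4]
tool_rot: [0.0, -0.663, 0.749, 0.0]
force: [-0.4, 0.4, -0.9]
finger_gap: 21.6
grasp_force: 59.2
```

apply_moves(targets=[[1, [0.0005, 0, 0], [0, 0, 0]], [1, [0.001, 0, 0], [0, 0, 0]]])

```text
time_s: 16.8
position: [591.3, -142.3, 14.4]
tool_rot: [0.0, -0.663, 0.749, 0.0]
force: [-0.2, -0.1, -1.5]
finger_gap: 21.1
grasp_force: 59.2
```

apply_moves(targets=[[1, [0.0005, 0, 0], [0, 0, 0]], [1, [0.001, 0, 0], [0, 0, 0]]])

```text
time_s: 17.0
position: [591.1, -143.3, 14.3]
tool_rot: [0.0, -0.663, 0.749, 0.0]
force: [0.3, -0.2, -1.0]
finger_gap: 21.3
grasp_force: 59.2
```

apply_moves(targets=[[1, [0.0005, 0, 0], [0, 0, 0]], [1, [0.001, 0, 0], [0, 0, 0]]])

```text
time_s: 17.2
position: [591.0, -144.2, 14.3]
tool_rot: [0.0, -0.663, 0.749, 0.0]
force: [0.2, 0.4, -1.0]
finger_gap: 21.3
grasp_force: 59.2
```

apply_moves(targets=[[1, [0.0005, 0, 0], [0, 0, 0]], [1, [0.001, 0, 0], [0, 0, 0]]])

```text
time_s: 17.4
position: [590.9, -145.3, 14.3]
tool_rot: [0.0, -0.663, 0.749, 0.0]
force: [-0.3, -0.3, -1.1]
finger_gap: 21.0
grasp_force: 59.2
```

apply_moves(targets=[[1, [0.0005, 0, 0], [0, 0, 0]], [1, [0.001, 0, 0], [0, 0, 0]]])

```text
time_s: 17.6
position: [590.9, -145.5, 14.4]
tool_rot: [0.001, -0.663, 0.749, 0.0]
force: [0.9, 5.9, 1.4]
finger_gap: 21.5
grasp_force: 59.4
```

apply_moves(targets=[[1, [0, 0, 0], [0, 0, 0]], [1, [0, 0, 0], [0, 0, 0]]])

```text
time_s: 17.8
position: [590.9, -145.5, 14.4]
tool_rot: [0.001, -0.663, 0.749, 0.0]
force: [1.0, 5.5, 1.0]
finger_gap: 21.1
grasp_force: 59.4
```

apply_moves(targets=[[1, [0.0002, 0, 0], [0, 0, 0]], [1, [0.0002, 0, 0], [0, 0, 0]], [1, [0.0002, 0, 0], [0, 0, 0]]])

```text
time_s: 18.1
position: [590.9, -145.5, 14.4]
tool_rot: [0.001, -0.663, 0.749, 0.001]
force: [1.8, 5.6, 0.4]
finger_gap: 21.0
grasp_force: 59.4
```

apply_moves(targets=[[1, [-0.0004, 0, 0.0005], [0, 0, 0]], [1, [-0.0007, 0, 0.001], [0, 0, 0]], [1, [-0.0007, 0, 0.0015], [0, 0, 0]], [1, [-0.0007, 0, 0.0018], [0, 0, 0]]])

```text
time_s: 18.5
position: [590.9, -145.5, 12.5]
tool_rot: [0.001, -0.663, 0.749, 0.0]
force: [1.2, 5.3, 0.0]
finger_gap: 21.6
grasp_force: 59.4
```

Run:
```python
from plan import *
s=read_state(); print(s["position"].round(2),s["force"].round(1))
m=camera_model("wrist"); w=snapshot("wrist"); sc=snapshot("scene")
cv2.imwrite("pics/s3w.png",w[:,:,::-1]);cv2.imwrite("pics/s3s.png",sc[:,:,::-1])
```

```text
[ 590.92 -145.5    12.52] [1.2 5.3 0. ]
```

apply_moves(targets=[[1, [0, 0, 0.0004], [0, 0, 0]], [-1, [0, 0, 0.0004], [0, 0, 0]], [-1, [0, 0, 0.0004], [0, 0, 0]], [-1, [0, 0, 0.0004], [0, 0, 0]], [-1, [0, 0, 0.0004], [0, 0, 0]]])

```text
time_s: 19.1
position: [590.9, -146.0, 12.2]
tool_rot: [0.0, -0.663, 0.749, -0.0]
force: [-0.5, 0.0, 0.0]
finger_gap: 78.1
grasp_force: 0.0
```

Run:
```python
from plan import *
s=read_state(); p=s["position"]; q=R.from_quat(np.roll(s["tool_rot"],-1)); print(p.round(2),s["force"].round(1),s["finger_gap"]); save(p,q)
# bar grip again: released with TCP (511.2,59.2) rise 0.075, yaw ~0; approach from above
B=np.array([511.2,59.2]); o=down(173,-0.075)
plan([((*p[:2],100),down(173),-1,45),((*B,110),o,-1,45),((*B,60),o,-1)])
```

```text
[ 590.86 -146.03   12.16] [-0.5  0.   0. ] 78.07367509754522
[[-1, [0.0, 0.0, -0.0439], [0.0, 0.0, 0.0]], [-1, [0.0, 0.0, -0.0878], [0.0, 0.0, 0.0]], [-1, [-0.0388, 0.0208, -0.0898], [0.0, -0.8, 0.0]], [-1, [-0.0776, 0.0416, -0.0918], [0.0, -1.7, 0.0]], [-1, [-0.1164, 0.0624, -0.0938], [0.0, -2.6, 0.0]]]
[[-1, [-0.0389, 0.0208, -0.0003], [0.0, -0.8, 0.0]], [-1, [-0.0777, 0.0416, -0.0005], [0.0, -1.7, 0.0]], [-1, [-0.0766, 0.0416, 0.0245], [0.0, -1.7, 0.0]], [-1, [-0.0754, 0.0416, 0.0494], [0.0, -1.7, 0.0]]]
```

apply_moves(targets=[[-1, [0.0, 0.0, -0.0439], [0.0, 0.0, 0.0]], [-1, [0.0, 0.0, -0.0878], [0.0, 0.0, 0.0]], [-1, [-0.0388, 0.0208, -0.0898], [0.0, -0.8, 0.0]], [-1, [-0.0776, 0.0416, -0.0918], [0.0, -1.7, 0.0]], [-1, [-0.1164, 0.0624, -0.0938], [0.0, -2.6, 0.0]]])

```text
time_s: 19.6
position: [542.5, -21.7, 106.4]
tool_rot: [0.018, -0.662, 0.749, 0.015]
force: [-0.1, 0.6, -0.2]
finger_gap: 84.9
grasp_force: 0.0
```

apply_moves(targets=[[-1, [-0.0389, 0.0208, -0.0003], [0.0, -0.8, 0.0]], [-1, [-0.0777, 0.0416, -0.0005], [0.0, -1.7, 0.0]], [-1, [-0.0766, 0.0416, 0.0245], [0.0, -1.7, 0.0]], [-1, [-0.0754, 0.0416, 0.0494], [0.0, -1.7, 0.0]], [-1, [-0.0754, 0.0416, 0.0494], [0.0, -1.7, 0.0]]])

```text
time_s: 20.1
position: [509.0, 59.8, 58.0]
tool_rot: [0.027, -0.662, 0.748, 0.026]
force: [-0.9, -0.2, 0.2]
finger_gap: 85.4
grasp_force: 0.0
```

Run:
```python
from plan import *
s=read_state(); p,q=load(); print(p.round(1),s["position"].round(1),s["time_s"])
m=camera_model("wrist"); w=snapshot("wrist"); sc=snapshot("scene"); t=snapshot("top")
M=hsvmask(w,(105,150,40),(125,255,255)); c=big(M)[0]
X=onz(m,c[:,0,:],51)[:,:2].astype(np.float32); r=cv2.minAreaRect(X); print("sleeve",np.round(r[0],1),np.round(r[1],1),round(r[2],1),"a",(np.array([*r[0],0])@V).round(1))
mt=camera_model("top"); M=hsvmask(t,(5,180,100),(14,255,255)); k=big(M[:260,300:440]*1)
k=[np.array(x)+[300,0] for x in k]; 
for x in k: rr=cv2.minAreaRect(onz(mt,x[:,0,:],44)[:,:2].astype(np.float32)); print("shim top view",np.round(rr[0],1),np.round(rr[1],1),round(rr[2],1))
a=np.hstack([cv2.resize(w[:,:,::-1],(400,300)),cv2.resize(sc[200:320,60:220,::-1],(400,300),interpolation=cv2.INTER_CUBIC)])
cv2.imwrite("pics/s4.png",a)
```

```text
[511.2  59.1  60. ] [509.   59.8  58. ] 20.1
sleeve [513.2  62. ] [120.6  21.4] 84.1 a 501.8
shim top view [ 586.4 -153.6] [69.1 44.5] 81.9
```

View pics/s4.png

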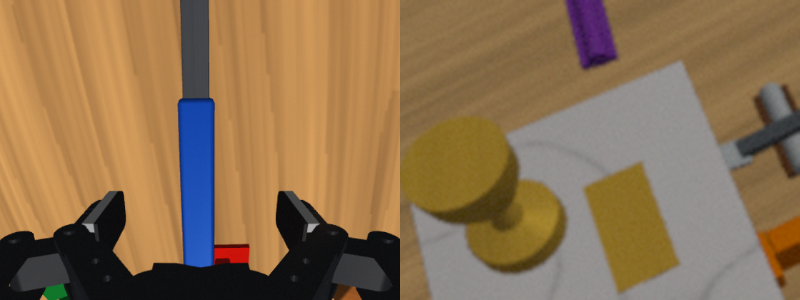

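The shim sits square under the edge (top view), and the bar is still held, with the sleeve centred between the fingers. Next I'll re-grip the bar.

Run:
```python
from plan import *
plan([((512.5,59.2,40),down(174,-0.075),-1,15),((512.5,59.2,23.5),down(174,-0.075),-1,10)])
```

```text
[[-1, [0.0007, -0.0006, 0.01], [-0.1, 0.0, -0.5]], [-1, [0.0013, -0.0012, 0.02], [-0.1, 0.0, -1.0]], [-1, [0.0019, -0.0012, 0.0282], [-0.1, 0.0, -1.0]], [-1, [0.0025, -0.0012, 0.0364], [-0.1, 0.0, -1.0]]]
```

apply_moves(targets=[[-1, [0.0007, -0.0006, 0.01], [-0.1, 0.0, -0.5]], [-1, [0.0013, -0.0012, 0.02], [-0.1, 0.0, -1.0]], [-1, [0.0019, -0.0012, 0.0282], [-0.1, 0.0, -1.0]], [-1, [0.0025, -0.0012, 0.0364], [-0.1, 0.0, -1.0]], [-1, [0.0025, -0.0012, 0.0364], [-0.1, 0.0, -1.0]]])

```text
time_s: 20.75
position: [511.4, 59.6, 22.3]
tool_rot: [0.027, -0.669, 0.743, 0.026]
force: [-0.1, -0.1, 0.6]
finger_gap: 85.2
grasp_force: 0.0
```

apply_moves(targets=[[1, [0, 0, 0], [0, 0, 0]], [1, [0, 0, 0], [0, 0, 0]], [1, [0, 0, 0], [0, 0, 0]], [1, [0, 0, 0], [0, 0, 0]], [1, [0, 0, 0], [0, 0, 0]]], force=100)

```text
time_s: 21.25
position: [512.3, 59.6, 24.1]
tool_rot: [0.028, -0.669, 0.743, 0.025]
force: [-3.1, -0.4, 8.2]
finger_gap: 20.5
grasp_force: 97.5
```

```bash
python3 barpose.py
python3 - <<'E'
from plan import *
p,q=load(); s=read_state(); print(p.round(1),s["position"].round(1),s["finger_gap"],np.degrees((q.inv()*R.from_quat(np.roll(s["tool_rot"],-1))).as_rotvec()).round(2))
E
```

```text
t 21.25 F [-3.1 -0.4  8.2] rise 0.076 Oz 22.2 end hook x -2.1 y 4.7 z 55.7
[512.5  59.2  23.6] [512.3  59.6  24.1] 20.50261264932457 [-0.   -0.03  0.01]
```

apply_moves(targets=[[1, [0, 0, 0.0012], [0, 0.4, 0]], [1, [0, 0, 0.0024], [0, 0.8, 0]], [1, [0, 0, 0.0037], [0, 1.2, 0]], [1, [0, 0, 0.0037], [0, 1.2, 0]]])

```text
time_s: 21.65
position: [512.6, 59.4, 20.9]
tool_rot: [0.02, -0.669, 0.743, 0.018]
force: [-3.9, -4.1, 15.6]
finger_gap: 20.1
grasp_force: 98.5
```

```bash
python3 barpose.py
```

```text
t 21.65 F [-3.9 -4.1 15.6] rise 0.054 Oz 22.8 end hook x -1.8 y 5.2 z 50.1
```

apply_moves(targets=[[1, [0, -0.0031, 0], [0, 0, 0.7]], [1, [0, -0.0062, 0], [0, 0, 1.4]], [1, [0, -0.0093, 0], [0, 0, 2.1]], [1, [0, -0.0124, 0], [0, 0, 2.8]], [1, [0, -0.0155, 0], [0, 0, 3.5]]])

```text
time_s: 22.15
position: [525.5, 57.5, 20.2]
tool_rot: [0.018, -0.645, 0.764, 0.02]
force: [-11.2, -4.7, 15.7]
finger_gap: 20.3
grasp_force: 98.8
```

apply_moves(targets=[[1, [0, 0, 0], [0, 0, 0]], [1, [0, 0, 0], [0, 0, 0]]])

```text
time_s: 22.35
position: [526.2, 57.4, 20.3]
tool_rot: [0.018, -0.645, 0.764, 0.019]
force: [-8.0, -4.6, 13.5]
finger_gap: 20.5
grasp_force: 98.8
```

```bash
python3 barpose.py
```

```text
t 22.35 F [-8.  -4.6 13.5] rise 0.053 Oz 22.4 end hook x 19.2 y 4.8 z 49.4
```

Run:
```python
from plan import *
def L(f,c=0,dl=.05):
    s=(bR-bE+31-(23.5+c)*np.sin(f))/np.cos(f)-98; P,Q,O=bar(f,s,c,dl); return (P,Q,1,8)
save(*L(.055)[:2]); plan([L(f) for f in (.07,.085,.10,.115,.13)]); plan([L(f) for f in (.14,.15,.16,.17,.18)])
```

```text
[[1, [-0.0003, 0.0, -0.0026], [0.0, -0.9, 0.0]], [1, [-0.0005, 0.0, -0.0052], [0.0, -1.7, 0.0]], [1, [-0.0006, 0.0, -0.0079], [0.0, -2.6, 0.0]], [1, [-0.0007, 0.0, -0.0105], [0.0, -3.4, 0.0]], [1, [-0.0007, 0.0, -0.0131], [0.0, -4.3, 0.0]]]
[[1, [-0.0001, 0.0, -0.0018], [0.0, -0.6, 0.0]], [1, [-0.0002, 0.0, -0.0035], [0.0, -1.1, 0.0]], [1, [-0.0002, 0.0, -0.0053], [0.0, -1.7, 0.0]], [1, [-0.0003, 0.0, -0.007], [0.0, -2.3, 0.0]], [1, [-0.0003, 0.0, -0.0088], [0.0, -2.9, 0.0]]]
```

apply_moves(targets=[[1, [-0.0003, 0.0, -0.0026], [0.0, -0.9, 0.0]], [1, [-0.0005, 0.0, -0.0052], [0.0, -1.7, 0.0]], [1, [-0.0006, 0.0, -0.0079], [0.0, -2.6, 0.0]], [1, [-0.0007, 0.0, -0.0105], [0.0, -3.4, 0.0]], [1, [-0.0007, 0.0, -0.0131], [0.0, -4.3, 0.0]]])

```text
time_s: 22.85
position: [526.7, 56.9, 33.5]
tool_rot: [0.047, -0.644, 0.763, 0.043]
force: [-6.6, -8.4, 11.9]
finger_gap: 20.5
grasp_force: 98.8
```

apply_moves(targets=[[1, [-0.0001, 0.0, -0.0018], [0.0, -0.6, 0.0]], [1, [-0.0002, 0.0, -0.0035], [0.0, -1.1, 0.0]]])

```text
time_s: 23.05
position: [526.7, 56.5, 37.0]
tool_rot: [0.054, -0.643, 0.762, 0.049]
force: [-8.0, -8.3, 11.7]
finger_gap: 20.2
grasp_force: 98.9
```

```bash
python3 barpose.py
```

```text
t 23.05 F [-8.  -8.3 11.7] rise 0.147 Oz 23.1 end hook x 19.8 y 0.8 z 76.6
```

apply_moves(targets=[[1, [-0.0001, 0.0, -0.0018], [0.0, -0.6, 0.0]], [1, [-0.0001, 0.0, -0.0035], [0.0, -1.2, 0.0]]])

```text
time_s: 23.25
position: [526.0, 56.6, 39.7]
tool_rot: [0.062, -0.643, 0.761, 0.057]
force: [-5.0, -1.8, -2.7]
finger_gap: 20.3
grasp_force: 98.2
```

apply_moves(targets=[[1, [-0.0001, 0.0, -0.0018], [0.0, -0.6, 0.0]], [1, [-0.0001, 0.0, -0.0035], [0.0, -1.2, 0.0]]])

```text
time_s: 23.45
position: [527.5, 56.9, 43.4]
tool_rot: [0.072, -0.643, 0.76, 0.063]
force: [-1.2, -0.9, -2.8]
finger_gap: 20.2
grasp_force: 98.2
```

```bash
python3 barpose.py
```

```text
t 23.45 F [-1.2 -0.9 -2.8] rise 0.191 Oz 21.9 end hook x 20.1 y -0.6 z 87.8
```

The load is now on the shim. I'll ease the bar back to light contact, let go and rise clear.

apply_moves(targets=[[1, [0, 0, 0.0015], [0, 0.5, 0]], [1, [0, 0, 0.0028], [0, 0.9, 0]], [1, [0, 0, 0.0036], [0, 1.2, 0]], [1, [0, 0, 0.0036], [0, 1.2, 0]]])

```text
time_s: 23.85
position: [528.0, 57.4, 39.9]
tool_rot: [0.063, -0.644, 0.76, 0.055]
force: [-2.0, -5.4, -1.3]
finger_gap: 20.9
grasp_force: 98.5
```

```bash
python3 barpose.py
```

```text
t 23.85 F [-2.  -5.4 -1.3] rise 0.168 Oz 22.3 end hook x 20.5 y 1.0 z 81.8
```

apply_moves(targets=[[-1, [0, 0, 0], [0, 0, 0]], [-1, [0, 0, 0], [0, 0, 0]], [-1, [0, 0, 0], [0, 0, 0]], [-1, [0, 0, 0], [0, 0, 0]], [-1, [0, 0, 0], [0, 0, 0]]])

```text
time_s: 24.35
position: [528.0, 57.8, 40.0]
tool_rot: [0.064, -0.644, 0.76, 0.056]
force: [0.1, 0.1, -0.1]
finger_gap: 85.2
grasp_force: 0.0
```

apply_moves(targets=[[-1, [0, 0, -0.02], [0, 0, 0]], [-1, [0, 0, -0.05], [0, 0, 0]], [-1, [0, 0, -0.09], [0, 0, 0]], [-1, [0, 0, -0.13], [0, 0, 0]], [-1, [0, 0, -0.16], [0, 0, 0]]])

```text
time_s: 24.85
position: [524.3, 30.6, 200.1]
tool_rot: [0.064, -0.644, 0.76, 0.055]
force: [-0.1, 0.5, -0.4]
finger_gap: 85.5
grasp_force: 0.0
```

apply_moves(targets=[[-1, [-0.04, 0, -0.03], [0, 4, 0]], [-1, [-0.08, 0, -0.05], [0, 8, 0]], [-1, [-0.12, 0, -0.06], [0, 10, 0]], [-1, [-0.12, 0, -0.06], [0, 10, 0]], [-1, [-0.12, 0, -0.06], [0, 10, 0]]])

```text
time_s: 25.35
position: [541.9, 138.6, 277.0]
tool_rot: [-0.003, -0.647, 0.762, -0.0]
force: [-0.2, -0.8, 0.0]
finger_gap: 85.7
grasp_force: 0.0
```

Run:
```python
from plan import *
s=read_state(); print(s["time_s"],s["position"].round(1),s["force"].round(1))
m=camera_model("wrist"); w=snapshot("wrist"); sc=snapshot("scene"); t=snapshot("top")
mt=camera_model("top"); M=hsvmask(t,(5,180,100),(14,255,255)); Z=np.zeros_like(M); Z[:260,300:440]=M[:260,300:440]
x=big(Z)[0]; rr=cv2.minAreaRect(onz(mt,x[:,0,:],44)[:,:2].astype(np.float32)); print("shim",np.round(rr[0],1),np.round(rr[1],1),round(rr[2],1))
M=hsvmask(t,(0,0,150),(180,45,255)); Z=np.zeros_like(M); Z[160:275,350:460]=M[160:275,350:460]; x=big(Z)[0]
rr=cv2.minAreaRect(onz(mt,x[:,0,:],58)[:,:2].astype(np.float32)); print("plinth",np.round(rr[0],1),np.round(rr[1],1),round(rr[2],1))
# bar end in the top view: darkest end beyond the sleeve
M=hsvmask(t,(105,150,60),(125,255,255)); Z=np.zeros_like(M); Z[190:300,200:340]=M[190:300,200:340]; x=big(Z)[0]
rr=cv2.minAreaRect(onz(mt,x[:,0,:],65)[:,:2].astype(np.float32)); print("sleeve",np.round(rr[0],1),np.round(rr[1],1),round(rr[2],1))
cv2.imwrite("pics/e.png",cv2.resize(sc[60:330,0:380,::-1],(800,568),interpolation=cv2.INTER_CUBIC))
cv2.imwrite("pics/e_top.png",t[:,:,::-1])
```

```text
25.35 [541.9 138.6 277. ] [-0.2 -0.8  0. ]
shim [ 585.5 -151.6] [67.5 43.5] 83.2
plinth [ 510.8 -298.1] [242.2 259.1] 83.2
sleeve [525.8  50.3] [100.9  19.8] 79.7
```

Run:
```python
from plan import *
m=camera_model("scene"); a=cv2.imread("pics/scene0.png")[:,:,::-1]; b=snapshot("scene")
# front top edge: brightness profile along image normal; predicted pixels for edge heights at both ends
for x in (-115,-90,20,100,118):
    P=V*(545+x)+U*bE
    p0,p1=proj(m,[P+UP*50,P+UP*58]); d=(p1-p0)/np.linalg.norm(p1-p0)
    e=proj(m,[P+UP*50-U*20])[0]-p0; nrm=-e/np.linalg.norm(e)   # outward in image
    out=[]
    for im in (a,b):
        g=cv2.GaussianBlur(cv2.cvtColor(np.ascontiguousarray(im),cv2.COLOR_RGB2HSV)[:,:,1],(3,3),0).astype(np.float32)
        k=np.arange(-8,12,.1); q=p0+k[:,None]*nrm; v=cv2.remap(g,q[:,0].astype(np.float32)[None],q[:,1].astype(np.float32)[None],cv2.INTER_LINEAR)[0]
        out.append(k[np.argmax(v>65)])
    print(x,"edge offset before/after px",np.round(out,1),"expected shift for +8mm",((p1-p0)@nrm).round(2))
```

```text
-115 edge offset before/after px [1.2 1.1] expected shift for +8mm 0.03
-90 edge offset before/after px [1. 1.] expected shift for +8mm 0.04
20 edge offset before/after px [1.1 1.2] expected shift for +8mm 0.11
100 edge offset before/after px [1.  1.1] expected shift for +8mm 0.15
118 edge offset before/after px [0.9 1.1] expected shift for +8mm 0.16
```

Run:
```python
from plan import *
m=camera_model("scene"); a=cv2.imread("pics/scene0.png")[:,:,::-1]; b=snapshot("scene")
for sx in (-130,):
  for y in (110,95,80,40,0):
    P=V*(545+sx)+U*(bE-120+y); p0,p1=proj(m,[P+UP*50,P+UP*58])
    e=proj(m,[P+UP*50+V*np.sign(sx)*20])[0]-p0; l=proj(m,[P+UP*50-U*20])[0]-p0; l/=np.linalg.norm(l)
    nrm=e-(e@l)*l; nrm/=np.linalg.norm(nrm); out=[]
    for im in (a,b):
        g=cv2.GaussianBlur(cv2.cvtColor(np.ascontiguousarray(im),cv2.COLOR_RGB2HSV)[:,:,1],(3,3),0).astype(np.float32)
        k=np.arange(-8,12,.1); q=p0+k[:,None]*nrm; v=cv2.remap(g,q[:,0].astype(np.float32)[None],q[:,1].astype(np.float32)[None],cv2.INTER_LINEAR)[0]
        out.append(k[np.argmax(v>65)])
    print(sx,y,np.round(out,1),"shift for +8mm",((p1-p0)@nrm).round(2))
```

```text
-130 110 [0.7 3.3] shift for +8mm 2.09
-130 95 [1.  3.3] shift for +8mm 2.1
-130 80 [1.  3.3] shift for +8mm 2.11
-130 40 [1.5 3.3] shift for +8mm 2.14
-130 0 [2.  3.4] shift for +8mm 2.16
```

The -x edge has come up by about 8 mm at the front and is level along its length. Handing in.

```bash
python3 -c "
from bench import *
print(finish_job())"
```

```text
the job is handed in; nothing more can be done
None
```

The job is handed in: by my last checks the plinth lies level on the orange shim, with the bar out from under the hook and left on the fulcrum; the hand-in gave no verdict, and I viewed 12 pictures against the limit of 10.

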